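Clamp a peristaltic pump head and hold its occlusion lever at the fourth click

ROBOT

A 6-joint arm with a two-finger parallel gripper is mounted at the origin on the work surface. World frame = base frame: x ahead of the robot, y to its left, z up, the work surface at z = 0. Lengths are in m, angles in degrees, forces in N, time in s.
With the tool pointing down it reaches from about 0.35 to 0.85 m from the base axis. Payload 8.1 kg.
Tool frame: the origin (TCP) lies between the finger pads; the fingertips stand 19 mm ahead of it and the grasp point (between the pads) is the TCP; x points along the fingers, z is the direction in which the jaws open and shut, and the axes are right-handed (so a half turn about x gives the same grasp; the last joint's range is limited). The gripper opens to 93 mm and grips with 3 to 60 N. Pads are 15 mm wide; open, the fingers measure 128 mm over their backs; the gripper's body (75 mm by 188 mm) begins 65 mm behind the grasp point.
Start: joints at [-81.784, 7.471, 85.268, -0, 87.261, -4.893], TCP at [0.136, -0.584, 0.238] pointing down, gripper open.
Joint ranges: [-169.43, 169.43], [-51.17, 129.36], [1.28, 143.12], [-76.62, 256.62], [0, 156.53], [-152.29, 152.29]. Speed limits (degrees/s): [136.94, 136.94, 159.86, 180, 180, 180].

INTERFACE

Orientations are given as [roll, pitch, yaw] about the fixed x, y, z axes, in that order (R = Rz(yaw) Ry(pitch) Rx(roll)).
In Python, from workcell import readout, vision, order gives the robot as it stands. The module is installed in compiled form; this text tells all that it offers.
- The arm moves only by the tool move_arm, never from a script. Its argument "commands" is a list of rows, each an object of numbers: "dx", "dy", "dz": the shift along the tool's x, y, z in mm; "ax", "ay", "az": the turn, a rotation vector about the tool's x, y, z in units of 8 degrees (1.0 is 8 degrees). A call has 1 to 8 rows; each row shifts and turns the commanded pose from where the row before left it, along the tool's axes as they then stand; what a row does not reach is not made up. A row lasts 1/10 s, in which the tool goes at most 50 mm and 8.59 degrees, less where a joint would pass 70% of its speed; a pose out of reach is approached as far as the arm can. A call is refused whole if a number of a shift passes 50 or a number of a turn 1, either way. A call with a gripper value outside its range is refused whole. "hand" is the opening, from 0 (shut) to 1 (fully open), set as the call begins (left out, the last holds). The fingers move at their own pace and stop on an object; the grip force is fixed at half the most. Time passes only in rows, so rows that do not move let the fingers close. It gives the time, the measured TCP pose, the force and the opening at its end, in the units of the state.
- readout.read_state(): the state, without advancing time (a new reading comes with each control period).
- vision.camera(name): name is "scene" or "side" or "wrist"; returns a dict with "pixels" (420x560x3 uint8, blue, green, red), "fx", "fy", "cx", "cy" (pixels), "k1" (the pictures are not rectified: a ray, as slopes to the right and down, at radius r is drawn at 1 + k1 r^2 times it, then the intrinsics apply), "origin" and "rotation" of the camera in the world. Camera axes: x right, y down, z forward; pixel columns grow to the right and rows downward; lengths in m; the calibration is good to about 2 mm. A picture is of the moment at which its call begins. There is no depth.
- order.job_done(): hands the job in, once; it reports no verdict.
The state is a dict: "clock": time; "joints": joint angles; "joint_vel": joint speeds; "tau": joint torques, N m; "position": TCP position; "tcp_rot": TCP orientation; "force": force on the tool from outside, world axes, zero at the start; "torque": the same for the moment, N m; "width": opening from 0.0 (shut) to 1.0 (fully open).
Only numpy, scipy, OpenCV 4.12 (cv2) and the standard library are available. Lean on these libraries where they do the work, as an engineer would, in place of code of your own. Each camera call takes 0.05 s, during which the arm holds its last target.

TASK

Close up the head of the peristaltic pump: turn each of the three black wing screws on its pressure bridge clockwise, in any order, until it is fully home against its stop. Only then swing the blue-handled occlusion lever up and over from where it rests, counting the clicks you feel, to the fourth click and not a fifth. The squeezed tubing springs the lever back if it is let go, so finish still holding it there, and leave everything else on the bench where it stands.

Things in the scene. Friction and masses are not known exactly. Their poses are not given: they have to be found in the camera images.
- pump: White bench peristaltic pump, fixed. Origin on the bench under the middle of its head; y runs along the roller shaft (drive housing towards -y, lever at the +y end), z up. Drive: x -100 to 100, y -290 to -80 mm, top at z 125 mm. Head: slate-blue pressure bridge, 120 mm (x) by 146 mm (y) about the origin, flat top at z 135 mm, carrying three wing screws.
- knob1_grip (a point): Where to grip wing screw 1: on its upright turning axis, in the upper half of its wing, at pump x -36, y -45, z 171 mm. Each screw is black: a round collar 20 mm across and 13 mm high on the bridge; above it a wing 36 mm long, 12 mm thick, 30 mm high (z 148 to 178 mm) with a white line along its top. Fingertips should stay above the collar. The point's x axis points along the wing.
- knob2_grip (a point): The same point of wing screw 2: at pump x +36, y -45 mm.
- knob3_grip (a point): The same point of wing screw 3, nearest the lever: at pump x 0, y +40 mm.
- knob1 (a joint): Angle of wing screw 1 in rad: grows as it turns clockwise seen from above; 1.5 is home against its stop, where the wing lies along the pump's x axis, in line with two white marks on the bridge. Starts 0.7 to 1.2 rad short of home. Dry friction about 0.06 N m; it stays where it is left.
- knob2 (a joint): Angle of wing screw 2, as knob1.
- knob3 (a joint): Angle of wing screw 3, as knob1.
- lever: Steel occlusion lever on a level hub parallel to the pump's y axis. Origin on the hub axis at pump x 0, y 0, z 118 mm; its z axis points along the bar to the handle. At rest it leans 0.60 rad from upright to the pump's -x side; it advances up and over to the +x side, 1.4 rad at most. A spring drives it back: 0.36 N m at rest plus 0.3 N m per rad, plus or minus 0.3 N m at the clicks.
- lever_grip (a point): Middle of the free part of the blue handle: a level cylinder 16 mm in diameter, parallel to the pump's y axis, 100 mm from the hub axis, spanning pump y 100 to 150 mm; this point is at y 128 mm, about 200 mm above the bench at rest and 218 mm with the lever upright. Pinch or push it from above; pinched, it turns between the fingers as the lever swings.
- sector: Brass notched sector between bridge and lever, same origin as the lever; z up within 0.09 rad (set differently each time). Its 8 teeth click under a sprung pin of the lever, at lever angles from its z axis (positive to its x) of -0.40, -0.25, -0.10, 0.05, 0.20.. rad: the fourth notch is 0.05 to 0.20. The push falls 2 to 4 N as the pin passes a tooth and jumps up again at the bottom of each notch.
- tip_box: Grey pipette-tip box with a bluish lid, 126 x 88 x 76 mm, loose on the bench; not to be disturbed.
- tube_rack: Red tube rack 126 x 84 x 28 mm with coloured caps, loose; not to be disturbed.
- beaker: Glass beaker 74 mm across, 100 mm high, loose; not to be disturbed.
- spray_bottle: White spray bottle 70 mm across, 203 mm high, loose; not to be disturbed.
- spare_cassette: Spare pump cassette 62 x 30 x 34 mm, lying on the drive housing; not to be disturbed.
- screwdriver: Yellow-handled screwdriver 170 mm long lying on the bench; not to be disturbed.
- timer: White bench timer 75 x 70 x 16 mm, loose; not to be disturbed.

How it is judged:
By the outcome, as a careful person would: the job done as asked, in the order asked, and still so for the second after the job is handed in, while the arm keeps its last pose, push and grip.
It also fails if it takes over 70 s, if anything falls off the work surface, if the arm or the gripper's body presses on something with over 40 N, if the wrist force passes 120 N, or if a joint passes its speed limit or range.

## Working session

There is one attempt and no reset: what is moved stays moved. The work goes in short steps, Python scripts to look and compute and a tool call to move; the robot and the scene stay as the last step left them, time stands still between calls to the robot, and variables do not carry over. Pictures are saved under pics/ and viewed, and the job is handed in when it is done.

Besides the shell and the picture viewer there is one more tool, called after ">>>" in YAML: its name, and indented under it one key for each argument. move_arm: Moves the arm, as the interface text tells. Its arguments: {"type":"object","properties":{"commands":{"type":"array"},"hand":{"type":"number"}},"required":["commands"]}

```bash
mkdir -p pics; python3 - <<'E'
from workcell import readout, vision
import cv2
s=readout.read_state();print(s)
for n in ["scene","side","wrist"]:
    c=vision.camera(n);cv2.imwrite(f"pics/{n}0.png",c["pixels"])
    print(n,{k:c[k] for k in c if k!="pixels"})
E
```

```text
{'clock': 0.0, 'joints': array([-8.17864178e+01,  7.51371460e+00,  8.53293835e+01,  5.82978539e-04,
        8.72621480e+01, -4.89471128e+00]), 'joint_vel': array([ 0.02571421,  0.12096667, -0.01454535, -0.06767062,  0.04467968,
        0.07339701]), 'tau': array([ 2.02756033e-03, -5.59851766e+01, -4.91746402e+01,  7.67280464e-02,
        3.58639914e-02, -1.27959042e-04]), 'position': array([ 0.1360065 , -0.58382807,  0.23660096]), 'tcp_rot': array([174.78831016,  89.89475224,  97.89657524]), 'force': array([-0.22899728,  0.74243478,  1.38711014]), 'torque': array([-0.03192514, -0.05885164, -0.00992361]), 'width': 0.9997276398260672}
scene {'fx': 524.7545185588152, 'fy': 524.7545185588152, 'cx': 285.5544366036507, 'cy': 211.82973163149532, 'k1': 0.013201325346708466, 'origin': array([1.47131781, 0.77645228, 1.08721192]), 'rotation': array([-127.43212737,    1.28166645,  128.23250124])}
side {'fx': 545.631340258619, 'fy': 545.631340258619, 'cx': 285.0363590777392, 'cy': 215.00378455085885, 'k1': -0.04146689954744557, 'origin': array([-0.17622328,  0.73099218,  1.07323726]), 'rotation': array([-1.33076638e+02,  5.34225655e-02, -1.36267432e+02])}
wrist {'fx': 323.0813669309167, 'fy': 323.0813669309167, 'cx': 276.85150331275173, 'cy': 209.29405580098035, 'k1': -0.05401834418275673, 'origin': array([ 0.20210596, -0.56969722,  0.38437257]), 'rotation': array([ 1.66003603e+02,  2.89085117e-02, -7.68393384e+01])}
```

View pics/scene0.png

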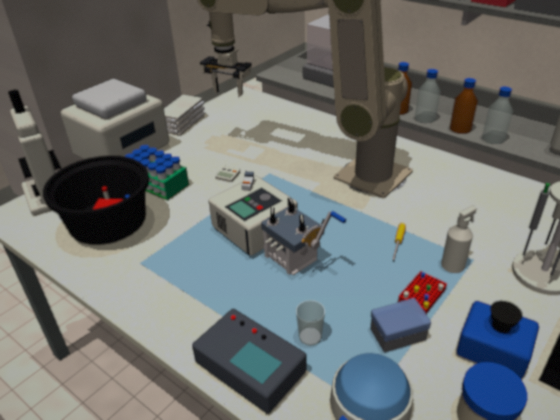

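View pics/side0.png

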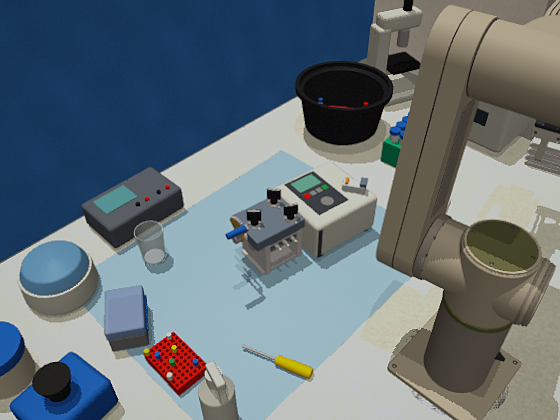

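View pics/wrist0.png

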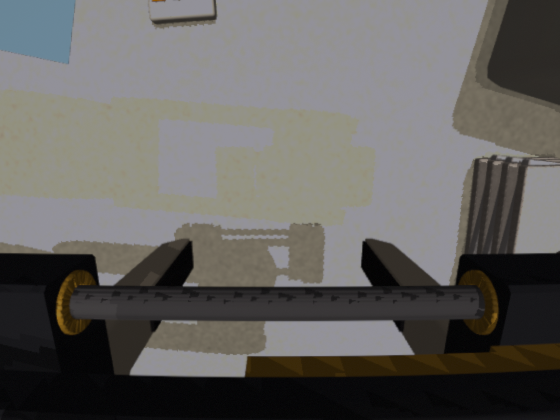

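The scene view shows the bridge at about (293,228) and the lever handle at (337,217). In the side view the bridge is at about (273,222), with black screws at (253,216), (274,196) and (291,211) and the handle at (237,234). Next I'll zoom in and triangulate.

```bash
cat > h.py <<'E'
import numpy as np, cv2
from scipy.spatial.transform import Rotation as R
from workcell import readout, vision
def cam(n): return vision.camera(n)
def mats(c):
    K=np.array([[c["fx"],0,c["cx"]],[0,c["fy"],c["cy"]],[0,0,1.]]);D=np.array([c["k1"],0,0,0,0.])
    M=R.from_euler("xyz",c["rotation"],degrees=True).as_matrix()
    return K,D,M,np.array(c["origin"])
def ray(c,uv):
    K,D,M,o=mats(c); p=cv2.undistortPoints(np.array(uv,float).reshape(-1,1,2),K,D).reshape(-1,2)
    d=np.c_[p,np.ones(len(p))]@M.T
    return o,d/np.linalg.norm(d,axis=1)[:,None]
def onplane(c,uv,z):
    o,d=ray(c,uv); return o+d*((z-o[2])/d[:,2])[:,None]
def proj(c,P):
    K,D,M,o=mats(c); q=(np.atleast_2d(P)-o)@M
    return cv2.projectPoints(q,np.zeros(3),np.zeros(3),K,D)[0].reshape(-1,2)
def tri(c1,u1,c2,u2):
    o1,d1=ray(c1,u1);o2,d2=ray(c2,u2);d1=d1[0];d2=d2[0]
    t=np.linalg.lstsq(np.c_[d1,-d2],o2-o1,rcond=None)[0]
    a=o1+t[0]*d1;b=o2+t[1]*d2
    return (a+b)/2,np.linalg.norm(a-b)
def crop(c,x0,y0,x1,y1,f,name):
    cv2.imwrite(name,cv2.resize(c["pixels"][y0:y1,x0:x1],None,fx=f,fy=f,interpolation=cv2.INTER_CUBIC))
E
python3 - <<'E'
from h import *
a=cam("scene");b=cam("side")
import pickle;pickle.dump((a,b),open("c0.pkl","wb"))
crop(a,200,170,360,280,5,"pics/sz.png");crop(b,215,160,385,280,4.5,"pics/bz.png")
print(tri(a,(337,217),b,(237,234)), onplane(b,(273,222),.135),onplane(a,(293,228),.135))
E
```

```text
(array([0.50728408, 0.17317975, 0.19863399]), np.float64(0.005208153585744523)) [[0.52211563 0.04556531 0.135     ]] [[0.55431522 0.0540806  0.135     ]]
```

View pics/sz.png

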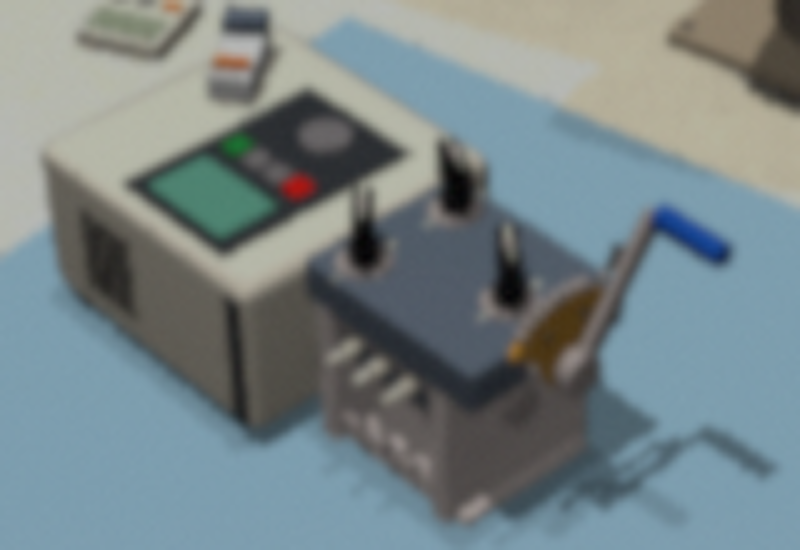

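View pics/bz.png

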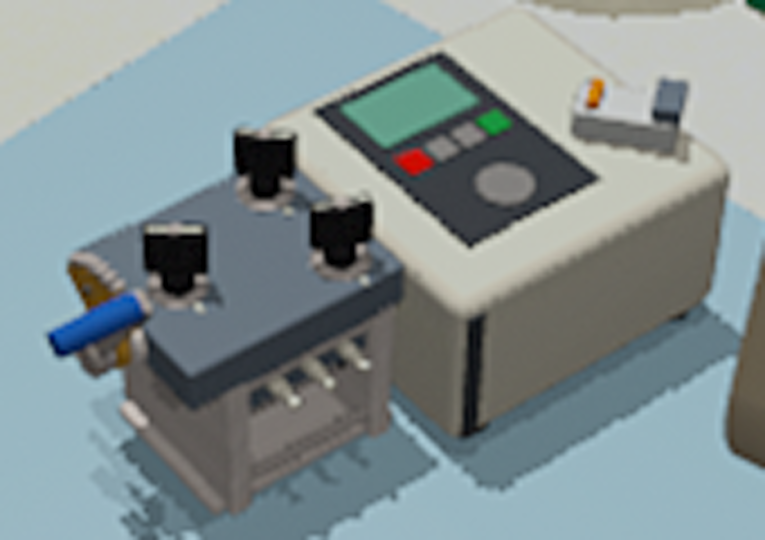

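```bash
python3 - <<'E'
from h import *
import pickle;a,b=pickle.load(open("c0.pkl","rb"))
S=lambda x,y:(215+x/4.5,160+y/4.5)
Z=lambda x,y:(200+x/5,170+y/5)
for n,p in [("-x+y",S(192,375)),("-x-y",S(402,265)),("+x+y",S(75,250))]: print("side",n,onplane(b,p,.135).round(4))
for n,p in [("+x+y",Z(475,382)),("+x-y",Z(312,265))]: print("scene",n,onplane(a,p,.135).round(4))
for n,q in [("side k3",S(175,232)),("side k1",S(342,205)),("side k2",S(265,135))]: print(n,onplane(b,q,.178).round(4))
s=readout.read_state();M=R.from_euler("xyz",s["tcp_rot"],degrees=True).as_matrix();print(M.round(3))
c=cam("wrist");print("cam in tool",(M.T@(np.array(c["origin"])-s["position"])).round(4),(M.T@mats(c)[2]).round(3))
E
```

```text
side -x+y [[0.4969 0.1231 0.135 ]]
side -x-y [[ 0.4734 -0.0165  0.135 ]]
side +x+y [[0.6138 0.1007 0.135 ]]
scene +x+y [[0.6144 0.1072 0.135 ]]
scene +x-y [[ 0.5893 -0.0314  0.135 ]]
side k3 [[0.5492 0.0829 0.178 ]]
side k1 [[0.4991 0.0052 0.178 ]]
side k2 [[ 0.5706 -0.0076  0.178 ]]
[[-0.     0.974  0.227]
 [ 0.001  0.227 -0.974]
 [-1.     0.    -0.001]]
cam in tool [-0.1477  0.0676  0.0009] [[-0.001 -0.242  0.97 ]
 [ 0.001 -0.97  -0.242]
 [ 1.     0.001  0.001]]
```

>>> move_arm:
  commands:
    - {"dx": -12,"dy": 29,"dz": -32.5}
    - {"dx": -12,"dy": 29,"dz": -32.5}
    - {"dx": -12,"dy": 29,"dz": -32.5}
    - {"dx": -12,"dy": 29,"dz": -32.5}
    - {"dx": -12,"dy": 29,"dz": -32.5}
    - {"dx": -12,"dy": 29,"dz": -32.5}
    - {"dx": -12,"dy": 29,"dz": -32.5}
    - {"dx": -8,"dy": 29,"dz": -32.5}

```text
validation failed for argument at $.co...
```

>>> move_arm:
  commands:
    - {"dy": 29,"dz": -32.5}
    - {"dy": 29,"dz": -32.5}
    - {"dy": 29,"dz": -32.5}
    - {"dy": 29,"dz": -32.5}
    - {"dy": 29,"dz": -32.5}
    - {"dy": 29,"dz": -32.5}
    - {"dy": 29,"dz": -32.5}
    - {"dy": 29,"dz": -32.5}
  hand: 0.38

```text
validation failed for argument at $.co...
```

>>> move_arm:
  commands:
    - {}
    - {}
    - {}

```text
validation failed for argument at $.co...
```

```bash
python3 - <<'E'
from h import *
import pickle
s=readout.read_state();print(s["position"],s["joints"].round(1),s["force"],s["width"],s["clock"])
c=cam("wrist");pickle.dump(c,open("w1.pkl","wb"));cv2.imwrite("pics/w1.png",c["pixels"])
E
```

```text
[ 0.1360903  -0.5841758   0.23728559] [-81.8   7.5  85.3  -0.   87.3  -4.9] [-1.12929257  0.00602008  0.88336937] 1.001633450878859 0.3
```

View pics/w1.png

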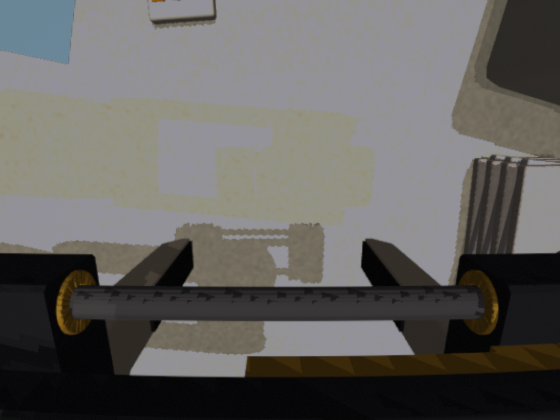

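The calls were refused at validation and the arm has not moved. I'll retry with all six numbers in each row.

>>> move_arm:
  commands:
    - {"dx": -12,"dy": 29,"dz": -32.5,"ax": 0,"ay": 0,"az": 0}

```text
clock: 0.45
position: [0.1549, -0.5468, 0.246]
tcp_rot: [-170.3, 89.7, 112.6]
force: [0.3, 0.3, -0.2]
width: 0.996
```

>>> move_arm:
  commands:
    - {"dx": -12,"dy": 29,"dz": -32.5,"ax": 0,"ay": 0,"az": 0}
    - {"dx": -12,"dy": 29,"dz": -32.5,"ax": 0,"ay": 0,"az": 0}
    - {"dx": -12,"dy": 29,"dz": -32.5,"ax": 0,"ay": 0,"az": 0}
    - {"dx": -12,"dy": 29,"dz": -32.5,"ax": 0,"ay": 0,"az": 0}
    - {"dx": -12,"dy": 29,"dz": -32.5,"ax": 0,"ay": 0,"az": 0}
    - {"dx": -12,"dy": 29,"dz": -32.5,"ax": 0,"ay": 0,"az": 0}
    - {"dx": -8,"dy": 29,"dz": -32.5,"ax": 0,"ay": 0,"az": 0}

```text
clock: 1.15
position: [0.3037, -0.2771, 0.3308]
tcp_rot: [32.0, 89.9, -44.9]
force: [1.2, -0.1, 0.7]
width: 0.997
```

>>> move_arm:
  commands:
    - {"dx": 0,"dy": 29,"dz": -32.5,"ax": 0,"ay": 0,"az": 0}
    - {"dx": 0,"dy": 29,"dz": -32.5,"ax": 0,"ay": 0,"az": 0}
    - {"dx": 0,"dy": 29,"dz": -32.5,"ax": 0,"ay": 0,"az": 0}
    - {"dx": 0,"dy": 29,"dz": -32.5,"ax": 0,"ay": 0,"az": 0}
    - {"dx": 0,"dy": 29,"dz": -32.5,"ax": 0,"ay": 0,"az": 0}
    - {"dx": 0,"dy": 29,"dz": -32.5,"ax": 0,"ay": 0,"az": 0}
    - {"dx": 0,"dy": 29,"dz": -32.5,"ax": 0,"ay": 0,"az": 0}
    - {"dx": 0,"dy": 29,"dz": -32.5,"ax": 0,"ay": 0,"az": 0}
  hand: 0.38

```text
clock: 1.95
position: [0.4706, 0.0292, 0.3299]
tcp_rot: [65.2, 90.0, -11.6]
force: [1.5, -1.2, 1.1]
width: 0.395
```

>>> move_arm:
  commands:
    - {"dx": 0,"dy": 0,"dz": 0,"ax": 0,"ay": 0,"az": 0}
    - {"dx": 0,"dy": 0,"dz": 0,"ax": 0,"ay": 0,"az": 0}

```text
clock: 2.15
position: [0.4701, 0.0282, 0.3294]
tcp_rot: [-86.5, 90.0, -163.3]
force: [0.1, -0.2, -0.1]
width: 0.381
```

```bash
python3 - <<'E'
from h import *
import pickle
s=readout.read_state();print(s["position"],s["joints"].round(1),s["force"],s["width"],s["clock"])
print(R.from_euler("xyz",s["tcp_rot"],degrees=True).as_matrix().round(3))
c=cam("wrist");pickle.dump(c,open("w1.pkl","wb"));cv2.imwrite("pics/w2.png",c["pixels"])
E
```

```text
[0.47007233 0.02815983 0.32936913] [ -2.8 -13.8  96.3  -0.   97.6  73.9] [ 0.05886979 -0.1970921  -0.12396785] 0.38118058948573524 2.15
[[-0.001  0.973  0.229]
 [-0.     0.229 -0.973]
 [-1.    -0.001  0.   ]]
```

View pics/w2.png

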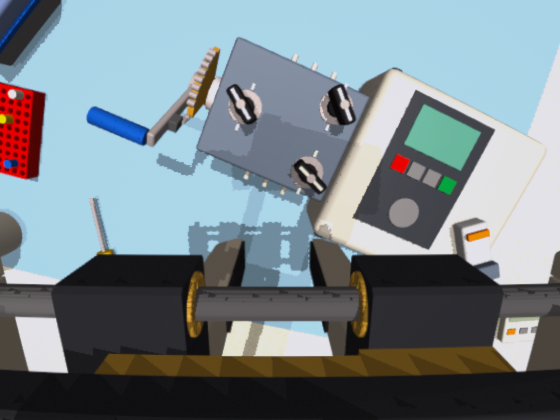

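The wrist view is clear: wing tops are near (242,104), (341,104) and (310,175), and the bridge corners near (238,38) and (197,152). I'll measure these with masks and rays.

```bash
cat > wings.py <<'E'
from h import *
import sys,pickle
def wings(c,ctrs,r=22):
    g=c["pixels"].astype(int);sc=4
    out=[]
    for (u,v) in ctrs:
        x0,y0=int(u-r),int(v-r)
        p=c["pixels"][y0:y0+2*r,x0:x0+2*r]
        P=cv2.resize(p,None,fx=sc,fy=sc,interpolation=cv2.INTER_CUBIC)
        br=cv2.cvtColor(P,cv2.COLOR_BGR2GRAY)
        dark=(br<45).astype(np.uint8)
        # bright enclosed in dilated dark
        dd=cv2.morphologyEx(dark,cv2.MORPH_CLOSE,np.ones((17,17)))
        w=((br>130)&(dd>0)).astype(np.uint8)
        n,l,st,ce=cv2.connectedComponentsWithStats(w)
        # longest comp near the centre
        best=None
        for i in range(1,n):
            if st[i,4]<60: continue
            d=np.hypot(*(ce[i]-r*sc))
            sc_=st[i,4]-5*d
            if best is None or sc_>best[0]: best=(sc_,i)
        i=best[1]
        ys,xs=np.where(l==i)
        (cx,cy),(w_,h_),a=cv2.minAreaRect(np.c_[xs,ys].astype(np.float32))
        bx=cv2.boxPoints(((cx,cy),(w_,h_),a))
        e=[(bx[k]+bx[(k+1)%4])/2 for k in range(4)]
        pr=(e[0],e[2]) if np.hypot(*(e[0]-e[2]))>np.hypot(*(e[1]-e[3])) else (e[1],e[3])
        uv=[(q-1.5)/sc+[x0,y0] for q in pr]
        W=onplane(c,uv,.178);d=W[1]-W[0]
        out.append((W.mean(0),np.linalg.norm(d),np.degrees(np.arctan2(d[1],d[0]))%180,uv))
    return out
if __name__=="__main__":
    c=pickle.load(open("w1.pkl","rb"))
    for n,o in zip("123",wings(c,[(310,175),(341,104),(242,104)])): print(n,o[0].round(4),round(o[1],4),round(o[2],1),np.round(o[3],1).tolist())
    hsv=cv2.cvtColor(c["pixels"],cv2.COLOR_BGR2HSV)
    crop(c,70,20,400,220,2.4,"pics/wz.png")
    P=onplane(c,[(238,38),(197,152),(322,200)],.135);print(P.round(4))
    blue=cv2.inRange(hsv,(108,180,60),(125,255,255));ys,xs=np.where(blue[60:160,70:160]);q=np.c_[xs+70,ys+60].astype(np.float32)
    r=cv2.minAreaRect(q);print(r);print(cv2.boxPoints(r));print(onplane(c,[r[0]],.2005),onplane(c,cv2.boxPoints(r),.2005).round(4))
E
python3 wings.py
```

```text
Traceback (most recent call last):
  File "wings.py", line 35, in <module>
    for n,o in zip("123",wings(c,[(310,175),(341,104),(242,104)])): print(n,o[0].round(4),round(o[1],4),round(o[2],1),np.round(o[3],1).tolist())
                         ~~~~~^^^^^^^^^^^^^^^^^^^^^^^^^^^^^^^^^^^
  File "wings.py", line 23, in wings
    i=best[1]
      ~~~~^^^
TypeError: 'NoneType' object is not subscriptable
```

```bash
python3 - <<'E'
E
ls pics
```

```text
bz.png
scene0.png
side0.png
sz.png
w1.png
w2.png
wrist0.png
```

```bash
sed -i 's/np.ones((17,17))/np.ones((25,25))/; s/if st\[i,4\]<60/if st[i,4]<30/; s/br>130/br>110/' wings.py
python3 - <<'E'
from h import *
import pickle
c=pickle.load(open("w1.pkl","rb"));crop(c,70,20,400,220,2.4,"pics/wz.png")
crop(c,285,150,335,200,10,"pics/k1.png")
E
python3 wings.py
```

```text
1 [0.5054 0.01   0.178 ] 0.0101 58.8 [[299.4, 166.4], [307.0, 174.0]]
2 [ 0.5794 -0.0049  0.178 ] 0.0101 37.0 [[338.3, 87.3], [342.4, 98.3]]
3 [0.5426 0.0723 0.178 ] 0.0104 43.0 [[243.0, 108.6], [248.9, 119.0]]
[[ 0.6122  0.0994  0.135 ]
 [ 0.494   0.1185  0.135 ]
 [ 0.4743 -0.0226  0.135 ]]
((117.21371459960938, 125.10575103759766), (63.54216766357422, 16.569751739501953), 22.750978469848633)
[[ 84.71062  120.45929 ]
 [ 91.118576 105.17876 ]
 [149.71681  129.75221 ]
 [143.30885  145.03275 ]]
[[0.50907753 0.17407833 0.2005    ]] [[0.5068 0.2022 0.2005]
 [0.5204 0.1981 0.2005]
 [0.5114 0.1463 0.2005]
 [0.4976 0.1499 0.2005]]
```

View pics/wz.png

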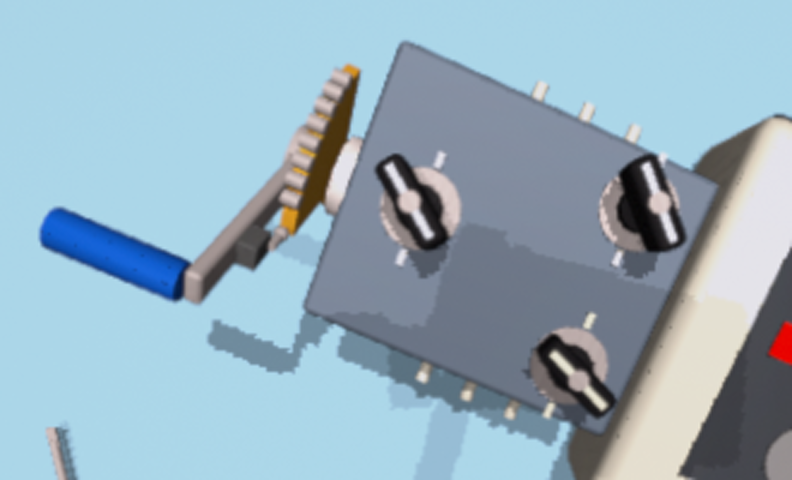

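View pics/k1.png

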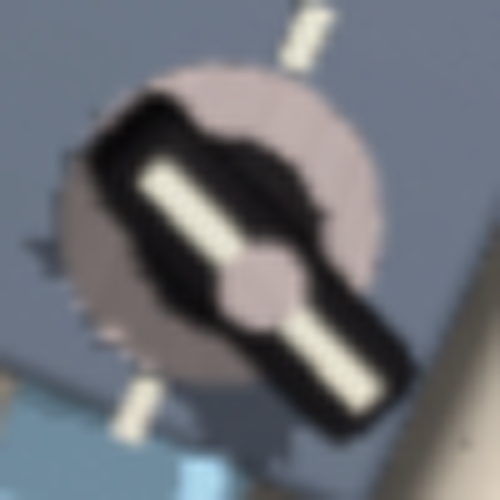

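```bash
python3 - <<'E'
from h import *
import pickle
from scipy.optimize import least_squares
c=pickle.load(open("w1.pkl","rb"))
L={1:[(299.5,166.5),(321.5,189.5)],2:[(335,87.5),(349.2,121.7)],3:[(232.1,88.4),(250,119.6)]}
D={1:(310.5,178.2),2:(344.2,104.2),3:(241.3,103.8)}
kp={1:(-.036,-.045),2:(.036,-.045),3:(0,.04)}
obs=[];mod=[]
ang={}
for k in L:
    W=onplane(c,L[k],.178);d=W[0]-W[1];ang[k]=np.degrees(np.arctan2(d[1],d[0]))
    m=onplane(c,[D[k]],.179)[0]
    print(k,W.mean(0).round(4),np.linalg.norm(d).round(4),ang[k].round(1),m.round(4)); obs.append(W.mean(0)[:2]*.5+m[:2]*.5);mod.append(kp[k])
B=onplane(c,[(238,38),(197,150),(321,199)],.135)[:,:2]
for o,m in zip(B,[(.06,.073),(-.06,.073),(-.06,-.073)]): obs.append(o);mod.append(m)
obs=np.array(obs);mod=np.array(mod)
def T(p,m): 
    cs,sn=np.cos(p[2]),np.sin(p[2]);return m@np.array([[cs,sn],[-sn,cs]])+p[:2]
r=least_squares(lambda p:(T(p,mod)-obs).ravel(),[.54,.045,-.16])
p=r.x;print(p,np.degrees(p[2]));print((T(p,mod)-obs).round(4))
for k in L: print(k,T(p,np.array([kp[k]])).round(4),"turn to home deg",(ang[k]-np.degrees(p[2])).round(1))
print("lever grip rest",T(p,np.array([[-.0565,.128]])))
np.save("pump.npy",p)
E
```

```text
1 [0.4998 0.0015 0.178 ] 0.0302 57.6 [0.4999 0.0017 0.179 ]
2 [ 0.57   -0.0093  0.178 ] 0.0324 38.8 [ 0.5708 -0.0107  0.179 ]
3 [0.5497 0.0782 0.178 ] 0.0308 43.1 [0.55  0.078 0.179]
[ 0.5431681   0.03905585 -0.16264233] -9.318719335885394
[[ 0.0005 -0.0011]
 [ 0.001  -0.0012]
 [-0.0002  0.0004]
 [ 0.002   0.002 ]
 [-0.0003  0.0019]
 [-0.003  -0.002 ]]
1 [[5.004e-01 5.000e-04]] turn to home deg 66.9
2 [[ 0.5714 -0.0112]] turn to home deg 48.1
3 [[0.5496 0.0785]] turn to home deg 52.4
lever grip rest [[0.5081403  0.17451545]]
```

>>> move_arm:
  commands:
    - {"dx": 20,"dy": 23,"dz": 33,"ax": 0,"ay": 0,"az": 0}
    - {"dx": 20,"dy": 0,"dz": 0,"ax": -1,"ay": 0,"az": 0}
    - {"dx": 20,"dy": 0,"dz": 0,"ax": -1,"ay": 0,"az": 0}
    - {"dx": 20,"dy": 0,"dz": 0,"ax": -1,"ay": 0,"az": 0}
    - {"dx": 10,"dy": 0,"dz": 0,"ax": -1,"ay": 0,"az": 0}
    - {"dx": 0,"dy": 0,"dz": 0,"ax": -1,"ay": 0,"az": 0}
    - {"dx": 0,"dy": 0,"dz": 0,"ax": -0.55,"ay": 0,"az": 0}
    - {"dx": 0,"dy": 0,"dz": 0,"ax": 0,"ay": 0,"az": 0}

```text
clock: 3.0
position: [0.4996, -0.0011, 0.2399]
tcp_rot: [-12.6, 90.0, -45.2]
force: [0.4, -0.4, 0.3]
width: 0.381
```

```bash
cat > st.py <<'E'
from h import *
import sys
s=readout.read_state();M=R.from_euler("xyz",s["tcp_rot"],degrees=True).as_matrix()
print("t",round(s["clock"],2),"pos",s["position"].round(4),"zhead",np.degrees(np.arctan2(M[1,2],M[0,2])).round(1),"down",M[:,0].round(3),"F",s["force"].round(1),"T",s["torque"].round(2),"w",round(s["width"],3),"j",s["joints"].round(0))
if len(sys.argv)>2:
    x,y=map(float,sys.argv[1:3]);d=np.array([x,y,float(sys.argv[3])])-s["position"];print("tool delta mm",(M.T@d*1000).round(1))
if len(sys.argv)>4:
    c=cam(sys.argv[4]);cv2.imwrite("pics/"+sys.argv[5],c["pixels"])
E
python3 st.py .4999 .0012 .172 wrist w3.png
```

```text
t 3.0 pos [ 0.4996 -0.0011  0.2399] zhead -32.6 down [ 0. -0. -1.] F [ 0.4 -0.4  0.3] T [-0.07 -0.01 -0.02] w 0.381 j [ -6.  -8. 101.  -0.  88.  27.]
tool delta mm [67.9  2.1 -1. ]
```

View pics/w3.png

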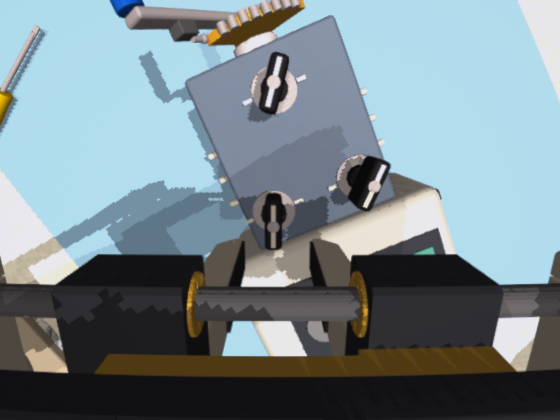

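Screw 1 stands upright in the picture at column 273, between the fingers. I'll cross-check all three positions from this view, then descend.

```bash
python3 - <<'E'
from h import *
c=cam("wrist")
crop(c,230,40,400,255,3,"pics/w3z.png")
for uv in [(273,227),(374,186),(276,82)]: print(onplane(c,[uv],.179).round(4))
E
python3 st.py .4999 .0012 .172
```

```text
[[0.5    0.0015 0.179 ]]
[[ 0.5711 -0.0108  0.179 ]]
[[0.5516 0.0782 0.179 ]]
t 3.1 pos [ 0.4998 -0.0007  0.24  ] zhead -32.7 down [ 0.001 -0.    -1.   ] F [ 0.6  0.  -0. ] T [-0.06 -0.08 -0.  ] w 0.382 j [ -6.  -8. 101.  -0.  88.  27.]
tool delta mm [68.   1.6 -1. ]
```

View pics/w3z.png

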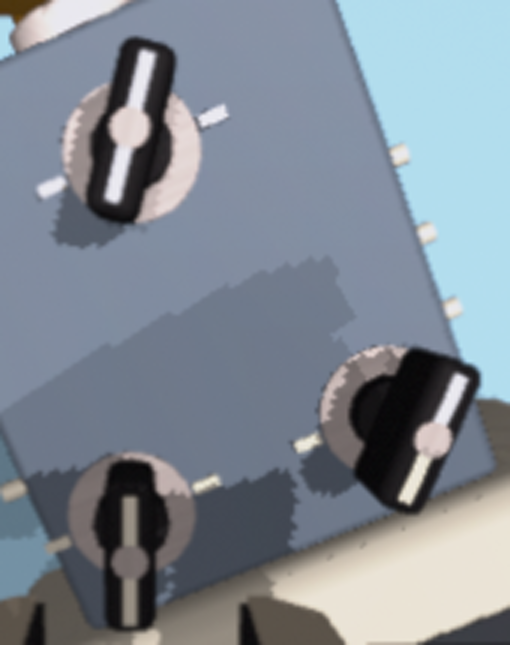

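Both views agree to about 1–2 mm. Descending on screw 1.

>>> move_arm:
  commands:
    - {"dx": 25,"dy": 2,"dz": -1,"ax": 0,"ay": 0,"az": 0}
    - {"dx": 25,"dy": 0,"dz": 0,"ax": 0,"ay": 0,"az": 0}
    - {"dx": 18,"dy": 0,"dz": 0,"ax": 0,"ay": 0,"az": 0}
    - {"dx": 0,"dy": 0,"dz": 0,"ax": 0,"ay": 0,"az": 0}

```text
clock: 3.5
position: [0.4982, 0.0023, 0.1689]
tcp_rot: [-151.7, 89.7, 175.6]
force: [-1.0, -0.2, -0.6]
width: 0.382
```

>>> move_arm:
  commands:
    - {"dx": 0,"dy": 0,"dz": 0,"ax": 0,"ay": 0,"az": 0}
    - {"dx": 0,"dy": 0,"dz": 0,"ax": 0,"ay": 0,"az": 0}
    - {"dx": 0,"dy": 0,"dz": 0,"ax": 0,"ay": 0,"az": 0}
    - {"dx": 0,"dy": 0,"dz": 0,"ax": 0,"ay": 0,"az": 0}
  hand: 0

```text
clock: 3.9
position: [0.4996, 0.0035, 0.1731]
tcp_rot: [160.5, 89.9, 128.0]
force: [-8.4, 3.9, 8.0]
width: 0.126
```

```bash
python3 st.py .4999 .0012 .172
```

```text
t 3.9 pos [0.4996 0.0035 0.1731] zhead -32.5 down [-0.001  0.002 -1.   ] F [-8.4  3.9  8. ] T [ 0.8   1.51 -0.07] w 0.126 j [ -6.  -6. 106.   0.  80.  27.]
tool delta mm [ 1.1 -1.7  1.5]
```

>>> move_arm:
  commands:
    - {"dx": 0,"dy": 0,"dz": -1,"ax": 0.5,"ay": 0,"az": 0}
    - {"dx": 0,"dy": 0,"dz": 0,"ax": 0.9,"ay": 0,"az": 0}
    - {"dx": 0,"dy": 0,"dz": 0,"ax": 0.9,"ay": 0,"az": 0}
    - {"dx": 0,"dy": 0,"dz": 0,"ax": 0.9,"ay": 0,"az": 0}

```text
clock: 4.3
position: [0.4998, 0.0032, 0.1731]
tcp_rot: [52.7, 89.9, -5.7]
force: [-3.3, -0.6, 4.9]
width: 0.128
```

```bash
python3 st.py .4999 .0012 .172
```

```text
t 4.3 pos [0.4998 0.0032 0.1731] zhead -58.4 down [ 0.001 -0.    -1.   ] F [-3.3 -0.6  4.9] T [-0.04  0.42  0.08] w 0.128 j [ -6.  -6. 106.  -0.  80.  53.]
tool delta mm [ 1.1 -1.   1.7]
```

>>> move_arm:
  commands:
    - {"dx": 0,"dy": 0,"dz": 0,"ax": 0.9,"ay": 0,"az": 0}
    - {"dx": 0,"dy": 0,"dz": 0,"ax": 0.9,"ay": 0,"az": 0}
    - {"dx": 0,"dy": 0,"dz": 0,"ax": 0.9,"ay": 0,"az": 0}
    - {"dx": 0,"dy": 0,"dz": 0,"ax": 0.9,"ay": 0,"az": 0}
    - {"dx": 0,"dy": 0,"dz": 0,"ax": 0.9,"ay": 0,"az": 0}
    - {"dx": 0,"dy": 0,"dz": 0,"ax": 0,"ay": 0,"az": 0}

```text
clock: 4.9
position: [0.5, 0.0025, 0.1731]
tcp_rot: [60.6, 89.9, -33.6]
force: [-2.5, -3.5, 6.6]
width: 0.128
```

```bash
python3 st.py .4999 .0012 .172
```

```text
t 4.9 pos [0.5    0.0025 0.1731] zhead -94.2 down [ 0.002 -0.001 -1.   ] F [-2.5 -3.5  6.6] T [-0.59  0.56 -0.07] w 0.128 j [ -6.  -6. 106.  -0.  80.  89.]
tool delta mm [1.1 0.  1.3]
```

>>> move_arm:
  commands:
    - {"dx": 0,"dy": 0,"dz": 0,"ax": 0.4,"ay": 0,"az": 0}
    - {"dx": 0,"dy": 0,"dz": 0,"ax": 0,"ay": 0,"az": 0}

```text
clock: 5.1
position: [0.5, 0.0025, 0.1731]
tcp_rot: [62.8, 89.9, -34.3]
force: [-2.1, -3.4, 6.3]
width: 0.129
```

```bash
python3 st.py .4999 .0012 .172
```

```text
t 5.1 pos [0.5    0.0025 0.1731] zhead -97.2 down [ 0.002 -0.001 -1.   ] F [-2.1 -3.4  6.3] T [-0.69  0.52 -0.08] w 0.129 j [ -6.  -6. 106.  -0.  80.  92.]
tool delta mm [1.1 0.1 1.3]
```

>>> move_arm:
  commands:
    - {"dx": 0,"dy": 0,"dz": 0,"ax": 0.4,"ay": 0,"az": 0}
    - {"dx": 0,"dy": 0,"dz": 0,"ax": 0,"ay": 0,"az": 0}

```text
clock: 5.3
position: [0.5, 0.0025, 0.1731]
tcp_rot: [61.3, 89.9, -39.1]
force: [-4.2, -4.1, 6.8]
width: 0.128
```

```bash
python3 st.py .4999 .0012 .172 wrist w4.png
```

```text
t 5.3 pos [0.5    0.0025 0.1731] zhead -100.4 down [ 0.002 -0.001 -1.   ] F [-4.2 -4.1  6.8] T [-0.69  0.54  0.2 ] w 0.128 j [ -6.  -6. 106.  -0.  80.  95.]
tool delta mm [1.1 0.2 1.2]
```

View pics/w4.png

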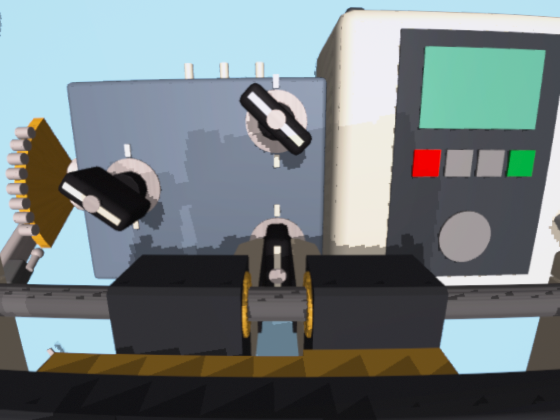

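The moment about z rose from -0.08 to +0.20 at heading -100, so the stop has been met (expected about -99.3). I'll push a little more to be sure.

>>> move_arm:
  commands:
    - {"dx": 0,"dy": 0,"dz": 0,"ax": 0.4,"ay": 0,"az": 0}
    - {"dx": 0,"dy": 0,"dz": 0,"ax": 0,"ay": 0,"az": 0}

```text
clock: 5.55
position: [0.5001, 0.0024, 0.1731]
tcp_rot: [67.6, 89.9, -35.9]
force: [-1.9, -4.4, 5.8]
width: 0.132
```

```bash
python3 st.py .4999 .0012 .172
```

```text
t 5.55 pos [0.5001 0.0024 0.1731] zhead -103.5 down [ 0.002 -0.002 -1.   ] F [-1.9 -4.4  5.8] T [-0.74  0.35  0.65] w 0.132 j [ -6.  -6. 106.  -0.  80.  98.]
tool delta mm [1.1 0.1 1.3]
```

>>> move_arm:
  commands:
    - {"dx": 0,"dy": 0,"dz": 0,"ax": 0,"ay": 0,"az": 0}
    - {"dx": 0,"dy": 0,"dz": 0,"ax": 0,"ay": 0,"az": 0}
    - {"dx": -20,"dy": 0,"dz": 0,"ax": 0,"ay": 0,"az": 0}
    - {"dx": -30,"dy": 0,"dz": 0,"ax": 0,"ay": 0,"az": 0}
    - {"dx": -20,"dy": 0,"dz": 0,"ax": -0.54,"ay": 0,"az": 0}
    - {"dx": 0,"dy": 0,"dz": 0,"ax": -1,"ay": 0,"az": 0}
    - {"dx": 0,"dy": 0,"dz": 0,"ax": -1,"ay": 0,"az": 0}
    - {"dx": 0,"dy": 0,"dz": 0,"ax": -1,"ay": 0,"az": 0}
  hand: 0.38

```text
clock: 6.35
position: [0.4994, 0.0035, 0.2417]
tcp_rot: [147.5, 90.0, 72.6]
force: [-0.5, -0.0, -1.3]
width: 0.382
```

>>> move_arm:
  commands:
    - {"dx": 0,"dy": 0,"dz": 0,"ax": -1,"ay": 0,"az": 0}
    - {"dx": 0,"dy": 0,"dz": 0,"ax": -1,"ay": 0,"az": 0}
    - {"dx": 0,"dy": 0,"dz": 0,"ax": -1,"ay": 0,"az": 0}
    - {"dx": 0,"dy": 0,"dz": 0,"ax": 0,"ay": 0,"az": 0}

```text
clock: 6.75
position: [0.4992, 0.0035, 0.2414]
tcp_rot: [179.5, 90.0, 128.4]
force: [0.6, 0.2, 0.4]
width: 0.379
```

```bash
python3 st.py .571 -.010 .172 wrist w5.png
```

```text
t 6.75 pos [0.4992 0.0035 0.2414] zhead -51.1 down [-0.  0. -1.] F [0.6 0.2 0.4] T [-0.01 -0.05  0.03] w 0.379 j [ -6.  -8. 101.   0.  88.  46.]
tool delta mm [69.4 47.4 55.5]
```

View pics/w5.png

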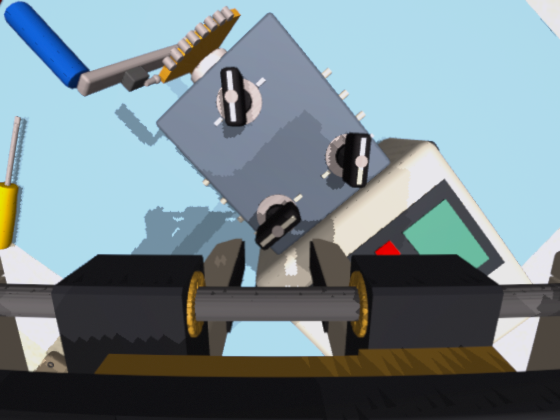

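```bash
python3 - <<'E'
from h import *
c=cam("wrist")
crop(c,200,50,400,260,3,"pics/w5z.png")
for uv in [(361,160),(234,97)]: print(onplane(c,[uv],.179).round(4))
for l in [[(364,137),(359,181)],[(232,73),(236,121)],[(297,205),(262,243)]]:
    W=onplane(c,l,.178);d=W[0]-W[1];print(np.degrees(np.arctan2(d[1],d[0])),np.linalg.norm(d))
E
```

```text
[[ 0.5714 -0.0108  0.179 ]]
[[0.5512 0.077  0.179 ]]
35.39379311048701 0.028589848783971434
42.008607723466504 0.028851645815338892
-2.8079424347379645 0.03600675226563256
```

View pics/w5z.png

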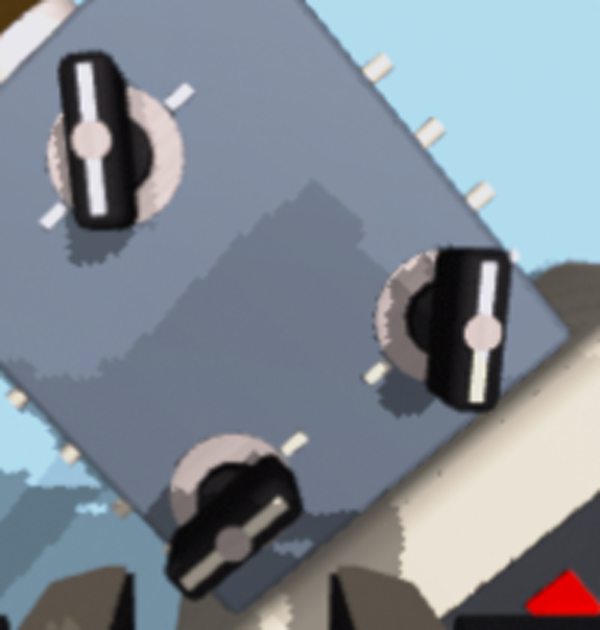

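```bash
python3 - <<'E'
from h import *
c=cam("wrist")
f=lambda x,y:(200+(x-1)/3,50+(y-1)/3)
for n,l,z in [("w1",[(283,502),(183,587)],.178),("marks1",[(294,444),(122,508)],.135),("marks3",[(180,96),(52,217)],.135),("edge",[(571,332),(237,610)],.135),("w2",[(490,263),(478,400)],.178)]:
    W=onplane(c,[f(*q) for q in l],z);d=W[0]-W[1];print(n,np.degrees(np.arctan2(d[1],d[0])),np.linalg.norm(d))
E
python3 st.py .5712 -.0105 .172
```

```text
w1 -9.780128863855333 0.03061420729255062
marks1 -30.588543346846855 0.04987434360407197
marks3 -9.991405894025393 0.04396542257716426
edge -9.972098421448734 0.11700057900412521
w2 36.80393431827354 0.02968845110247965
t 6.9 pos [0.4993 0.0033 0.2415] zhead -51.6 down [-0.  0. -1.] F [ 0.2 -0.1 -0.1] T [-0.06 -0.01 -0.02] w 0.378 j [ -6.  -8. 101.   0.  88.  46.]
tool delta mm [69.5 47.8 55.5]
```

Screw 1 lies at -9.8°, against -10.0° for the marks and bridge edge, so it is home. Next is screw 2.

>>> move_arm:
  commands:
    - {"dx": 0,"dy": 24,"dz": 28,"ax": 0.1,"ay": 0,"az": 0}
    - {"dx": 0,"dy": 24,"dz": 27.5,"ax": 0,"ay": 0,"az": 0}
    - {"dx": 25,"dy": 0,"dz": 0,"ax": 0,"ay": 0,"az": 0}
    - {"dx": 25,"dy": 0,"dz": 0,"ax": 0,"ay": 0,"az": 0}
    - {"dx": 19,"dy": 0,"dz": 0,"ax": 0,"ay": 0,"az": 0}
    - {"dx": 0,"dy": 0,"dz": 0,"ax": 0,"ay": 0,"az": 0}

```text
clock: 7.5
position: [0.5692, -0.0105, 0.1689]
tcp_rot: [-135.0, 89.6, 172.7]
force: [0.1, -0.1, -0.4]
width: 0.379
```

>>> move_arm:
  commands:
    - {"dx": 0,"dy": 0,"dz": 0,"ax": 0,"ay": 0,"az": 0}
    - {"dx": 0,"dy": 0,"dz": 0,"ax": 0,"ay": 0,"az": 0}
    - {"dx": 0,"dy": 0,"dz": 0,"ax": 0,"ay": 0,"az": 0}
    - {"dx": 0,"dy": 0,"dz": 0,"ax": 0,"ay": 0,"az": 0}
  hand: 0

```text
clock: 7.9
position: [0.5711, -0.0091, 0.1744]
tcp_rot: [147.2, 89.8, 95.0]
force: [-6.5, 7.7, 6.6]
width: 0.123
```

```bash
python3 st.py .5712 -.0105 .172
```

```text
t 7.9 pos [ 0.5711 -0.0091  0.1744] zhead -52.2 down [-0.     0.003 -1.   ] F [-6.5  7.7  6.6] T [1.38 1.37 0.  ] w 0.123 j [-6.  5. 94.  0. 80. 46.]
tool delta mm [ 2.4 -0.8  1.2]
```

>>> move_arm:
  commands:
    - {"dx": 0,"dy": 0,"dz": -1,"ax": 0.5,"ay": 0,"az": 0}
    - {"dx": 0,"dy": 0,"dz": 0,"ax": 0.9,"ay": 0,"az": 0}
    - {"dx": 0,"dy": 0,"dz": 0,"ax": 0.9,"ay": 0,"az": 0}
    - {"dx": 0,"dy": 0,"dz": 0,"ax": 0.9,"ay": 0,"az": 0}
    - {"dx": 0,"dy": 0,"dz": 0,"ax": 0.9,"ay": 0,"az": 0}
    - {"dx": 0,"dy": 0,"dz": 0,"ax": 0.9,"ay": 0,"az": 0}
    - {"dx": 0,"dy": 0,"dz": 0,"ax": 0.5,"ay": 0,"az": 0}
    - {"dx": 0,"dy": 0,"dz": 0,"ax": 0,"ay": 0,"az": 0}

```text
clock: 8.7
position: [0.5713, -0.01, 0.1745]
tcp_rot: [88.3, 89.9, -8.0]
force: [-3.6, 0.5, 6.0]
width: 0.13
```

```bash
python3 st.py .5712 -.0105 .172
```

```text
t 8.7 pos [ 0.5713 -0.01    0.1745] zhead -96.3 down [ 0.002 -0.    -1.   ] F [-3.6  0.5  6. ] T [ 0.07  0.71 -0.07] w 0.13 j [-6.  5. 94. -0. 80. 90.]
tool delta mm [ 2.5 -0.1  0.5]
```

>>> move_arm:
  commands:
    - {"dx": 0,"dy": 0,"dz": 0,"ax": 0.4,"ay": 0,"az": 0}
    - {"dx": 0,"dy": 0,"dz": 0,"ax": 0.3,"ay": 0,"az": 0}
    - {"dx": 0,"dy": 0,"dz": 0,"ax": 0,"ay": 0,"az": 0}

```text
clock: 9.0
position: [0.5714, -0.0101, 0.1744]
tcp_rot: [85.7, 89.9, -16.0]
force: [-3.0, -0.4, 6.2]
width: 0.127
```

```bash
python3 st.py .5712 -.0105 .172
```

```text
t 9.0 pos [ 0.5714 -0.0101  0.1744] zhead -101.7 down [ 0.002 -0.001 -1.   ] F [-3.  -0.4  6.2] T [-0.05  0.6   0.49] w 0.127 j [-6.  5. 94. -0. 80. 96.]
tool delta mm [ 2.4 -0.1  0.4]
```

>>> move_arm:
  commands:
    - {"dx": 0,"dy": 0,"dz": 0,"ax": 0.25,"ay": 0,"az": 0}
    - {"dx": 0,"dy": 0,"dz": 0,"ax": 0,"ay": 0,"az": 0}

```text
clock: 9.2
position: [0.5715, -0.0101, 0.1744]
tcp_rot: [89.3, 89.9, -14.4]
force: [-2.2, -1.0, 6.6]
width: 0.136
```

```bash
python3 st.py .5505 .078 .172
```

```text
t 9.2 pos [ 0.5715 -0.0101  0.1744] zhead -103.7 down [ 0.002 -0.001 -1.   ] F [-2.2 -1.   6.6] T [-0.07  0.46  0.53] w 0.136 j [-6.  5. 94. -0. 80. 98.]
tool delta mm [  2.3 -41.3 -80.6]
```

>>> move_arm:
  commands:
    - {"dx": 0,"dy": 0,"dz": 0,"ax": 0,"ay": 0,"az": 0}
    - {"dx": 0,"dy": 0,"dz": 0,"ax": 0,"ay": 0,"az": 0}
    - {"dx": -20,"dy": 0,"dz": 0,"ax": 0,"ay": 0,"az": 0}
    - {"dx": -30,"dy": 0,"dz": 0,"ax": 0,"ay": 0,"az": 0}
    - {"dx": -20,"dy": 0,"dz": 0,"ax": -1,"ay": 0,"az": 0}
    - {"dx": 0,"dy": 0,"dz": 0,"ax": -1,"ay": 0,"az": 0}
    - {"dx": 0,"dy": 0,"dz": 0,"ax": -1,"ay": 0,"az": 0}
    - {"dx": 0,"dy": 0,"dz": 0,"ax": -1,"ay": 0,"az": 0}
  hand: 0.38

```text
clock: 10.0
position: [0.5709, -0.0099, 0.2428]
tcp_rot: [86.6, 90.0, 15.2]
force: [-0.7, 0.3, -0.0]
width: 0.38
```

>>> move_arm:
  commands:
    - {"dx": 0,"dy": 0,"dz": 0,"ax": -1,"ay": 0,"az": 0}
    - {"dx": 0,"dy": 0,"dz": 0,"ax": -1,"ay": 0,"az": 0}
    - {"dx": 0,"dy": 0,"dz": 0,"ax": -1,"ay": 0,"az": 0}
    - {"dx": 0,"dy": 0,"dz": 0,"ax": 0,"ay": 0,"az": 0}

```text
clock: 10.4
position: [0.5707, -0.0099, 0.2425]
tcp_rot: [-166.8, 90.0, 145.6]
force: [0.2, -0.3, 0.0]
width: 0.383
```

```bash
python3 st.py .5505 .078 .172
```

```text
t 10.4 pos [ 0.5707 -0.0099  0.2425] zhead -47.6 down [-0.  0. -1.] F [ 0.2 -0.3  0. ] T [-0.07 -0.04 -0.02] w 0.383 j [-6.  3. 90.  0. 87. 41.]
tool delta mm [ 70.5  44.3 -78.5]
```

>>> move_arm:
  commands:
    - {"dx": 0,"dy": 15,"dz": -26,"ax": 0,"ay": 0,"az": 0}
    - {"dx": 0,"dy": 15,"dz": -26,"ax": 0,"ay": 0,"az": 0}
    - {"dx": 0,"dy": 14,"dz": -26.5,"ax": 0,"ay": 0,"az": 0}
    - {"dx": 0,"dy": 0,"dz": 0,"ax": 0,"ay": 0,"az": 0}

```text
clock: 10.8
position: [0.5498, 0.0807, 0.2426]
tcp_rot: [150.0, 89.9, 102.2]
force: [0.2, -0.5, -0.1]
width: 0.378
```

```bash
python3 st.py .5505 .078 .172 wrist w6.png
```

```text
t 10.8 pos [0.5498 0.0807 0.2426] zhead -47.8 down [-0.     0.001 -1.   ] F [ 0.2 -0.5 -0.1] T [-0.06 -0.07 -0.04] w 0.378 j [ 3.  1. 92.  0. 87. 51.]
tool delta mm [70.6 -1.4  2.6]
```

View pics/w6.png

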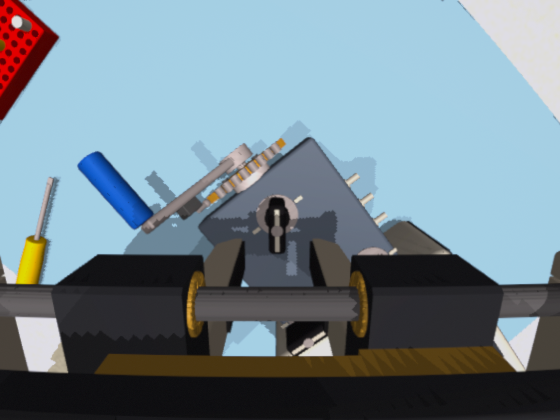

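```bash
python3 - <<'E'
from h import *
c=cam("wrist")
print(onplane(c,[(277,231)],.179).round(4))
r=onplane(c,[(277,199),(278,246)],.178);d=r[0]-r[1];print(np.degrees(np.arctan2(d[1],d[0])))
E
python3 st.py .5505 .0785 .172
```

```text
[[0.5505 0.0772 0.179 ]]
43.435001643755044
t 10.9 pos [0.5505 0.0781 0.2426] zhead -47.8 down [ 0. -0. -1.] F [-0.2  0.2 -0.5] T [-0.07 -0.01  0.1 ] w 0.38 j [ 3.  1. 92. -0. 87. 51.]
tool delta mm [70.6  0.2 -0.3]
```

>>> move_arm:
  commands:
    - {"dx": 25,"dy": 0,"dz": 0,"ax": 0.1,"ay": 0,"az": 0}
    - {"dx": 25,"dy": 0,"dz": 0,"ax": 0,"ay": 0,"az": 0}
    - {"dx": 19,"dy": 0,"dz": 0,"ax": 0,"ay": 0,"az": 0}
    - {"dx": 0,"dy": 0,"dz": 0,"ax": 0,"ay": 0,"az": 0}

```text
clock: 11.3
position: [0.5487, 0.0764, 0.1702]
tcp_rot: [-125.0, 89.7, -173.7]
force: [-0.1, 0.1, -0.8]
width: 0.379
```

>>> move_arm:
  commands:
    - {"dx": 0,"dy": 0,"dz": 0,"ax": 0,"ay": 0,"az": 0}
    - {"dx": 0,"dy": 0,"dz": 0,"ax": 0,"ay": 0,"az": 0}
    - {"dx": 0,"dy": 0,"dz": 0,"ax": 0,"ay": 0,"az": 0}
    - {"dx": 0,"dy": 0,"dz": 0,"ax": 0,"ay": 0,"az": 0}
  hand: 0

```text
clock: 11.7
position: [0.5495, 0.0801, 0.1754]
tcp_rot: [163.4, 89.7, 114.9]
force: [-10.1, 10.7, 7.5]
width: 0.126
```

```bash
python3 st.py .5505 .0781 .172
```

```text
t 11.7 pos [0.5495 0.0801 0.1754] zhead -48.5 down [-0.002  0.004 -1.   ] F [-10.1  10.7   7.5] T [ 1.82  2.01 -0.01] w 0.126 j [ 3.  3. 97.  0. 81. 51.]
tool delta mm [ 3.4 -0.6  2.2]
```

>>> move_arm:
  commands:
    - {"dx": 0,"dy": 0,"dz": -1.5,"ax": 0.5,"ay": 0,"az": 0}
    - {"dx": 0,"dy": 0,"dz": 0,"ax": 0.9,"ay": 0,"az": 0}
    - {"dx": 0,"dy": 0,"dz": 0,"ax": 0.9,"ay": 0,"az": 0}
    - {"dx": 0,"dy": 0,"dz": 0,"ax": 0.9,"ay": 0,"az": 0}
    - {"dx": 0,"dy": 0,"dz": 0,"ax": 0.9,"ay": 0,"az": 0}
    - {"dx": 0,"dy": 0,"dz": 0,"ax": 0.9,"ay": 0,"az": 0}
    - {"dx": 0,"dy": 0,"dz": 0,"ax": 0.9,"ay": 0,"az": 0}
    - {"dx": 0,"dy": 0,"dz": 0,"ax": 0,"ay": 0,"az": 0}

```text
clock: 12.5
position: [0.5495, 0.0799, 0.1753]
tcp_rot: [173.1, 89.9, 77.1]
force: [-6.1, 4.6, 5.6]
width: 0.127
```

```bash
python3 st.py .5505 .0781 .172
```

```text
t 12.5 pos [0.5495 0.0799 0.1753] zhead -96.0 down [ 0.     0.002 -1.   ] F [-6.1  4.6  5.6] T [ 0.76  1.1  -0.02] w 0.127 j [ 3.  3. 97.  0. 80. 99.]
tool delta mm [3.3 1.2 1.7]
```

>>> move_arm:
  commands:
    - {"dx": 0,"dy": 0,"dz": 0,"ax": 0.5,"ay": 0,"az": 0}
    - {"dx": 0,"dy": 0,"dz": 0,"ax": 0.3,"ay": 0,"az": 0}
    - {"dx": 0,"dy": 0,"dz": 0,"ax": 0,"ay": 0,"az": 0}

```text
clock: 12.8
position: [0.5495, 0.0799, 0.1754]
tcp_rot: [176.9, 89.9, 74.7]
force: [-6.8, 4.4, 6.4]
width: 0.131
```

```bash
python3 st.py .5505 .0781 .172
```

```text
t 12.8 pos [0.5495 0.0799 0.1754] zhead -102.2 down [ 0.     0.001 -1.   ] F [-6.8  4.4  6.4] T [0.73 1.13 0.51] w 0.131 j [  3.   3.  97.   0.  80. 105.]
tool delta mm [3.4 1.3 1.5]
```

>>> move_arm:
  commands:
    - {"dx": 0,"dy": 0,"dz": 0,"ax": 0.2,"ay": 0,"az": 0}
    - {"dx": 0,"dy": 0,"dz": 0,"ax": 0,"ay": 0,"az": 0}

```text
clock: 13.0
position: [0.5495, 0.0799, 0.1753]
tcp_rot: [177.6, 89.9, 73.8]
force: [-5.7, 2.9, 5.5]
width: 0.135
```

>>> move_arm:
  commands:
    - {"dx": 0,"dy": 0,"dz": 0,"ax": 0,"ay": 0,"az": 0}
    - {"dx": 0,"dy": 0,"dz": 0,"ax": 0,"ay": 0,"az": 0}
    - {"dx": -20,"dy": 0,"dz": 0,"ax": 0,"ay": 0,"az": 0}
    - {"dx": -40,"dy": 0,"dz": 0,"ax": 0,"ay": 0,"az": 0}
    - {"dx": -40,"dy": 0,"dz": 10,"ax": 0,"ay": 0,"az": 0}
    - {"dx": -30,"dy": -40,"dz": 0,"ax": 0,"ay": 0,"az": 0}
    - {"dx": -20,"dy": -40,"dz": 0,"ax": 0,"ay": 0,"az": 0}
    - {"dx": 0,"dy": 0,"dz": 0,"ax": 0,"ay": 0,"az": 0}
  hand: 0.38

```text
clock: 13.8
position: [0.4687, 0.089, 0.3291]
tcp_rot: [110.3, 89.5, 6.6]
force: [2.0, 0.0, 0.4]
width: 0.379
```

>>> move_arm:
  commands:
    - {"dx": 0,"dy": 0,"dz": 0,"ax": 0,"ay": 0,"az": 0}
    - {"dx": 0,"dy": 0,"dz": 0,"ax": 0,"ay": 0,"az": 0}

```text
clock: 14.0
position: [0.4698, 0.0879, 0.3228]
tcp_rot: [-53.0, 90.0, -156.8]
force: [0.0, 0.4, 0.2]
width: 0.378
```

```bash
python3 st.py .5505 .0781 .172 wrist w7.png; python3 - <<'E'
from h import *
c=cam("wrist");import pickle;pickle.dump(c,open("w7.pkl","wb"))
E
```

```text
t 14.0 pos [0.4698 0.0879 0.3228] zhead -103.8 down [-0.001 -0.    -1.   ] F [0.  0.4 0.2] T [ 0.04  0.   -0.02] w 0.378 j [  4. -13.  96.  -0.  97. 108.]
tool delta mm [150.7  80.8  -9.8]
```

View pics/w7.png

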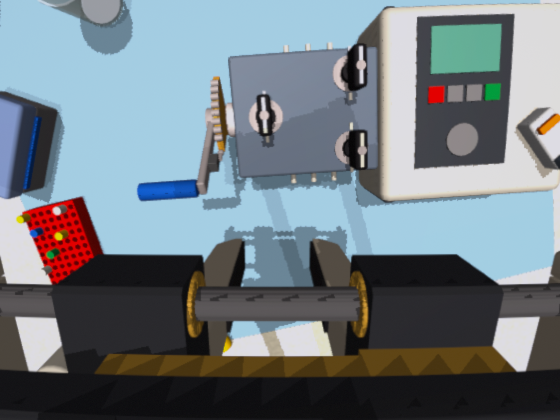

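```bash
python3 - <<'E'
from h import *
import pickle
c=pickle.load(open("w7.pkl","rb"));crop(c,130,30,380,190,3.2,"pics/w7z.png")
E
```

```text
(no output)
```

View pics/w7z.png

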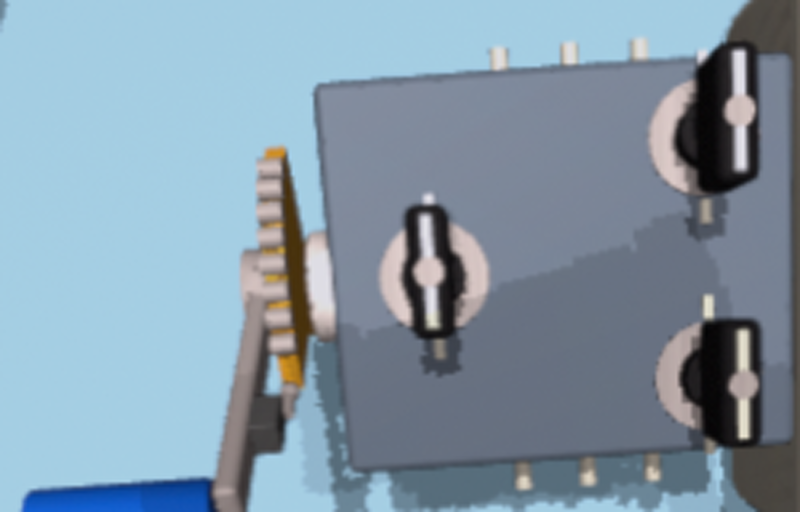

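```bash
python3 - <<'E'
from h import *
import pickle
c=pickle.load(open("w7.pkl","rb"))
f=lambda x,y:(130+x/3.2-.34,30+y/3.2-.34)
for n,l,z in [("k1",[(743,330),(744,438)],.178),("k2",[(739,48),(740,170)],.178),("k3",[(428,213),(433,326)],.178),("edge",[(317,85),(350,468)],.135),("marks3",[(428,198),(440,350)],.135),("marks1",[(708,298),(709,448)],.135)]:
    W=onplane(c,[f(*q) for q in l],z);d=W[0]-W[1];print(n,W.mean(0).round(4),np.degrees(np.arctan2(d[1],d[0])).round(1),np.linalg.norm(d).round(4))
p=np.load("pump.npy");print(p)
# handle
hsv=cv2.cvtColor(c["pixels"],cv2.COLOR_BGR2HSV);m=cv2.inRange(hsv,(108,180,60),(125,255,255));m[:170]=0;m[210:]=0;m[:,:132]=0;m[:,215:]=0
ys,xs=np.where(m>0);r=cv2.minAreaRect(np.c_[xs,ys].astype(np.float32));print(r);print(onplane(c,cv2.boxPoints(r),.2005).round(4))
E
python3 st.py .5085 .1745 .205
```

```text
k1 [0.4998 0.0011 0.178 ] -9.8 0.03
k2 [ 0.5713 -0.0112  0.178 ] -10.4 0.0307
k3 [0.5504 0.0786 0.178 ] -11.6 0.0298
edge [0.5559 0.11   0.135 ] -10.3 0.1169
marks3 [0.5508 0.0789 0.135 ] -9.5 0.0462
marks1 [0.5004 0.0011 0.135 ] -10.4 0.0475
[ 0.5431681   0.03905585 -0.16264233]
((166.80593872070312, 189.685791015625), (16.409297943115234, 59.92661666870117), 86.05481719970703)
[[0.5206 0.1977 0.2005]
 [0.5116 0.1468 0.2005]
 [0.4978 0.15   0.2005]
 [0.5068 0.2015 0.2005]]
t 14.1 pos [0.4697 0.0879 0.3221] zhead -103.8 down [-0.003 -0.    -1.   ] F [-0.5 -0.3  0.1] T [ 0.06 -0.   -0.03] w 0.381 j [  4. -13.  96.  -0.  97. 108.]
tool delta mm [117.   17.3 -93.5]
```

All three screws measure -9.8°, -10.4° and -11.6°, against -10.3° for the bridge edge and -9.5° to -10.4° for the marks, so they are home within measuring error. Now I'll turn the gripper for the lever.

>>> move_arm:
  commands:
    - {"dx": 0,"dy": 0,"dz": 0,"ax": -1,"ay": 0,"az": 0}
    - {"dx": 0,"dy": 0,"dz": 0,"ax": -1,"ay": 0,"az": 0}
    - {"dx": 0,"dy": 0,"dz": 0,"ax": -1,"ay": 0,"az": 0}
    - {"dx": 0,"dy": 0,"dz": 0,"ax": -1,"ay": 0,"az": 0}
    - {"dx": 0,"dy": 0,"dz": 0,"ax": -1,"ay": 0,"az": 0}
    - {"dx": 0,"dy": 0,"dz": 0,"ax": -1,"ay": 0,"az": 0}
    - {"dx": 0,"dy": 0,"dz": 0,"ax": -1,"ay": 0,"az": 0}
    - {"dx": 0,"dy": 0,"dz": 0,"ax": -1,"ay": 0,"az": 0}

```text
clock: 14.9
position: [0.4697, 0.0879, 0.3222]
tcp_rot: [-134.4, 89.8, -173.9]
force: [0.2, -0.1, -0.4]
width: 0.38
```

>>> move_arm:
  commands:
    - {"dx": 0,"dy": 0,"dz": 0,"ax": -1,"ay": 0,"az": 0}
    - {"dx": 0,"dy": 0,"dz": 0,"ax": -1,"ay": 0,"az": 0}
    - {"dx": 0,"dy": 0,"dz": 0,"ax": -1,"ay": 0,"az": 0}
    - {"dx": 0,"dy": 0,"dz": 0,"ax": -0.74,"ay": 0,"az": 0}
    - {"dx": 0,"dy": 0,"dz": 0,"ax": 0,"ay": 0,"az": 0}
    - {"dx": 0,"dy": 0,"dz": 0,"ax": 0,"ay": 0,"az": 0}

```text
clock: 15.5
position: [0.4696, 0.088, 0.3227]
tcp_rot: [-164.0, 89.9, -174.1]
force: [0.3, -0.6, 0.0]
width: 0.379
```

```bash
python3 st.py .5098 .175 .203
```

```text
t 15.5 pos [0.4696 0.088  0.3227] zhead -10.1 down [-0.002 -0.    -1.   ] F [ 0.3 -0.6  0. ] T [-0.04 -0.05  0.01] w 0.379 j [  4. -13.  96.  -0.  97.  15.]
tool delta mm [119.6  92.7  24.6]
```

>>> move_arm:
  commands:
    - {"dx": 10,"dy": 30,"dz": 8,"ax": 0,"ay": 0,"az": 0}
    - {"dx": 20,"dy": 31,"dz": 8,"ax": 0,"ay": 0,"az": 0}
    - {"dx": 20,"dy": 31,"dz": 8,"ax": 0,"ay": 0,"az": 0}
    - {"dx": 0,"dy": 0,"dz": 0,"ax": 0,"ay": 0,"az": 0}
    - {"dx": 0,"dy": 0,"dz": 0,"ax": 0,"ay": 0,"az": 0}

```text
clock: 16.0
position: [0.5085, 0.1749, 0.2724]
tcp_rot: [-149.7, 89.8, -159.6]
force: [-0.1, 0.1, 0.6]
width: 0.379
```

```bash
python3 st.py .5098 .175 .203 wrist w8.png
```

```text
t 16.0 pos [0.5085 0.1749 0.2724] zhead -9.9 down [-0.003 -0.001 -1.   ] F [-0.1  0.1  0.6] T [-0.03 -0.08 -0.02] w 0.379 j [14. -3. 92. -0. 91. 23.]
tool delta mm [69.4  0.4  1.4]
```

View pics/w8.png

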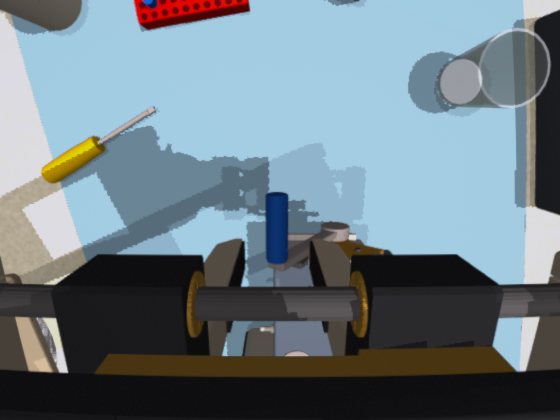

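The handle is centred between the fingers at column 277 and parallel to the pads. Descending and pinching.

>>> move_arm:
  commands:
    - {"dx": 25,"dy": 0,"dz": 0,"ax": 0,"ay": 0,"az": 0}
    - {"dx": 25,"dy": 0,"dz": 0,"ax": 0,"ay": 0,"az": 0}
    - {"dx": 19,"dy": 0,"dz": 0,"ax": 0,"ay": 0,"az": 0}
    - {"dx": 0,"dy": 0,"dz": 0,"ax": 0,"ay": 0,"az": 0}
    - {"dx": 0,"dy": 0,"dz": 0,"ax": 0,"ay": 0,"az": 0}

```text
clock: 16.55
position: [0.5093, 0.1741, 0.206]
tcp_rot: [16.1, 89.9, 6.2]
force: [0.1, 0.4, -0.1]
width: 0.382
```

>>> move_arm:
  commands:
    - {"dx": 0,"dy": 0,"dz": 0,"ax": 0,"ay": 0,"az": 0}
    - {"dx": 0,"dy": 0,"dz": 0,"ax": 0,"ay": 0,"az": 0}
    - {"dx": 0,"dy": 0,"dz": 0,"ax": 0,"ay": 0,"az": 0}
    - {"dx": 0,"dy": 0,"dz": 0,"ax": 0,"ay": 0,"az": 0}
  hand: 0

```text
clock: 16.95
position: [0.5083, 0.1751, 0.2057]
tcp_rot: [160.6, 89.9, 150.8]
force: [-7.8, 0.9, 7.4]
width: 0.166
```

```bash
cat > lev.py <<'E'
from h import *
s=readout.read_state();M=R.from_euler("xyz",s["tcp_rot"],degrees=True).as_matrix()
y=np.radians(-9.9);ux=np.array([np.cos(y),np.sin(y),0]);uy=np.array([-np.sin(y),np.cos(y),0])
d=s["position"]-np.array([.5434,.0392,.118])
px,py,pz=d@ux,d@uy,d[2]
F=s["force"];fx,fz=F@ux,F[2]
th=np.arctan2(px,pz)
# tangential push needed = -(force on tool) along the tangent
ft=-(fx*np.cos(th)-fz*np.sin(th)); fr=-(fx*np.sin(th)+fz*np.cos(th))
print(f"t {s['clock']:.2f} px {px*1e3:.1f} py {py*1e3:.1f} r {np.hypot(px,pz)*1e3:.1f} th {th:.3f} ft {ft:.2f} fr {fr:.2f} fy {F@uy:.1f} w {s['width']*93:.1f} T {s['torque'].round(2)} zhead {np.degrees(np.arctan2(M[1,2],M[0,2])):.1f}")
E
python3 lev.py; python3 st.py
```

```text
t 16.95 px -58.0 py 127.9 r 105.1 th -0.584 ft 2.49 fr -10.52 fy -0.5 w 15.4 T [0.05 1.15 0.02] zhead -9.8
t 16.95 pos [0.5083 0.1751 0.2057] zhead -9.8 down [-0.001  0.001 -1.   ] F [-7.8  0.9  7.4] T [0.05 1.15 0.02] w 0.166 j [14. -1. 98.  0. 84. 23.]
```

>>> move_arm:
  commands:
    - {"dx": -1.1,"dy": 0,"dz": 1.7,"ax": 0,"ay": 0,"az": 0}
    - {"dx": -1.1,"dy": 0,"dz": 1.7,"ax": 0,"ay": 0,"az": 0}

```text
clock: 17.15
position: [0.5106, 0.1747, 0.2072]
tcp_rot: [-179.5, 89.8, 170.7]
force: [-11.2, 2.2, 4.3]
width: 0.163
```

```bash
python3 lev.py
```

```text
t 17.15 px -55.6 py 127.9 r 105.1 th -0.557 ft 7.45 fr -9.71 fy 0.2 w 15.1 T [ 0.24  2.08 -0.02] zhead -9.8
```

>>> move_arm:
  commands:
    - {"dx": -1.1,"dy": 0,"dz": 1.7,"ax": 0,"ay": 0,"az": 0}

```text
clock: 17.25
position: [0.5119, 0.1745, 0.208]
tcp_rot: [-177.7, 89.7, 172.4]
force: [-12.7, 1.8, 6.7]
width: 0.161
```

```bash
python3 lev.py
```

```text
t 17.25 px -54.3 py 127.9 r 105.2 th -0.543 ft 7.49 fr -12.39 fy -0.4 w 14.9 T [0.37 2.32 0.01] zhead -9.8
```

>>> move_arm:
  commands:
    - {"dx": -1.0,"dy": 0,"dz": 1.7,"ax": 0,"ay": 0,"az": 0}

```text
clock: 17.35
position: [0.5134, 0.1743, 0.2091]
tcp_rot: [-177.1, 89.7, 173.1]
force: [-12.1, 1.6, 7.1]
width: 0.162
```

```bash
python3 lev.py
```

```text
t 17.35 px -52.8 py 127.9 r 105.3 th -0.525 ft 6.94 fr -12.28 fy -0.5 w 15.1 T [ 0.23  2.5  -0.02] zhead -9.8
```

>>> move_arm:
  commands:
    - {"dx": -1.0,"dy": 0,"dz": 1.7,"ax": 0,"ay": 0,"az": 0}

```text
clock: 17.45
position: [0.5151, 0.174, 0.2102]
tcp_rot: [-176.9, 89.7, 173.3]
force: [-13.2, 2.0, 7.0]
width: 0.162
```

```bash
python3 lev.py
```

```text
t 17.45 px -51.1 py 127.9 r 105.4 th -0.506 ft 8.29 fr -12.64 fy -0.3 w 15.0 T [ 0.24  2.61 -0.04] zhead -9.8
```

>>> move_arm:
  commands:
    - {"dx": -1.0,"dy": 0,"dz": 1.8,"ax": 0,"ay": 0,"az": 0}

```text
clock: 17.55
position: [0.5169, 0.1737, 0.2114]
tcp_rot: [-177.4, 89.7, 172.8]
force: [-13.2, 1.1, 8.0]
width: 0.161
```

```bash
python3 lev.py
```

```text
t 17.55 px -49.2 py 127.9 r 105.6 th -0.485 ft 7.88 fr -13.25 fy -1.2 w 14.9 T [ 0.19  2.63 -0.05] zhead -9.8
```

```bash
sed -i 's/^th=.*/hx,hz=px+.0015,pz-.0052; th=np.arctan2(hx,hz)/; s/np.hypot(px,pz)/np.hypot(hx,hz)/' lev.py; python3 lev.py
```

```text
t 17.55 px -49.2 py 127.9 r 100.3 th -0.496 ft 7.73 fr -13.34 fy -1.2 w 14.9 T [ 0.19  2.63 -0.05] zhead -9.8
```

>>> move_arm:
  commands:
    - {"dx": -1.0,"dy": 0,"dz": 1.8,"ax": 0,"ay": 0,"az": 0}

```text
clock: 17.65
position: [0.5187, 0.1733, 0.2125]
tcp_rot: [-177.7, 89.7, 172.5]
force: [-14.5, 1.1, 9.5]
width: 0.164
```

```bash
python3 lev.py
```

```text
t 17.65 px -47.4 py 127.9 r 100.4 th -0.474 ft 8.53 fr -15.03 fy -1.4 w 15.2 T [ 0.11  2.63 -0.01] zhead -9.8
```

>>> move_arm:
  commands:
    - {"dx": -0.9,"dy": 0,"dz": 1.8,"ax": 0,"ay": 0,"az": 0}

```text
clock: 17.75
position: [0.5205, 0.173, 0.2136]
tcp_rot: [-178.3, 89.7, 171.9]
force: [-13.8, 0.7, 10.9]
width: 0.164
```

```bash
python3 lev.py
```

```text
t 17.75 px -45.5 py 127.9 r 100.6 th -0.453 ft 7.57 fr -15.86 fy -1.7 w 15.2 T [ 0.27  2.59 -0.  ] zhead -9.8
```

>>> move_arm:
  commands:
    - {"dx": -0.9,"dy": 0,"dz": 1.8,"ax": 0,"ay": 0,"az": 0}

```text
clock: 17.85
position: [0.5224, 0.1727, 0.2147]
tcp_rot: [-178.7, 89.8, 171.5]
force: [-14.7, 1.5, 9.5]
width: 0.164
```

```bash
python3 lev.py
```

```text
t 17.85 px -43.6 py 127.9 r 100.7 th -0.432 ft 9.38 fr -14.78 fy -1.0 w 15.2 T [ 0.1   2.69 -0.  ] zhead -9.8
```

>>> move_arm:
  commands:
    - {"dx": -0.8,"dy": 0,"dz": 1.8,"ax": 0,"ay": 0,"az": 0}

```text
clock: 17.95
position: [0.5242, 0.1724, 0.2157]
tcp_rot: [-179.4, 89.8, 170.8]
force: [-14.5, 2.0, 12.3]
width: 0.162
```

```bash
python3 lev.py
```

```text
t 17.95 px -41.8 py 128.0 r 100.9 th -0.411 ft 8.53 fr -17.10 fy -0.5 w 15.1 T [ 0.07  2.93 -0.02] zhead -9.8
```

>>> move_arm:
  commands:
    - {"dx": -0.8,"dy": 0,"dz": 1.8,"ax": 0,"ay": 0,"az": 0}

```text
clock: 18.05
position: [0.5255, 0.1722, 0.2163]
tcp_rot: [-178.0, 89.7, 172.2]
force: [-18.4, 1.8, 12.0]
width: 0.163
```

```bash
python3 lev.py
```

```text
t 18.05 px -40.5 py 127.9 r 101.0 th -0.396 ft 12.36 fr -18.20 fy -1.4 w 15.1 T [ 0.33  3.52 -0.01] zhead -9.8
```

>>> move_arm:
  commands:
    - {"dx": -0.8,"dy": 0,"dz": 1.8,"ax": 0,"ay": 0,"az": 0}

```text
clock: 18.15
position: [0.5269, 0.1719, 0.217]
tcp_rot: [-177.1, 89.6, 173.2]
force: [-20.2, 1.4, 13.6]
width: 0.162
```

```bash
python3 lev.py
```

```text
t 18.15 px -39.1 py 127.9 r 101.1 th -0.381 ft 13.66 fr -20.17 fy -2.1 w 15.1 T [0.3  3.7  0.02] zhead -9.8
```

>>> move_arm:
  commands:
    - {"dx": -0.8,"dy": 0,"dz": 1.8,"ax": 0,"ay": 0,"az": 0}

```text
clock: 18.25
position: [0.5287, 0.1716, 0.2179]
tcp_rot: [-176.7, 89.7, 173.5]
force: [-17.5, 1.0, 13.8]
width: 0.163
```

```bash
python3 lev.py
```

```text
t 18.25 px -37.3 py 127.9 r 101.2 th -0.361 ft 11.38 fr -19.03 fy -2.0 w 15.2 T [ 0.12  3.38 -0.04] zhead -9.8
```

>>> move_arm:
  commands:
    - {"dx": -0.7,"dy": 0,"dz": 1.8,"ax": 0,"ay": 0,"az": 0}

```text
clock: 18.35
position: [0.531, 0.1713, 0.219]
tcp_rot: [-178.1, 89.7, 172.1]
force: [-16.6, 1.1, 14.0]
width: 0.159
```

```bash
python3 lev.py
```

```text
t 18.35 px -34.9 py 128.0 r 101.4 th -0.336 ft 11.03 fr -18.64 fy -1.8 w 14.8 T [ 0.09  3.07 -0.04] zhead -9.8
```

First click: the push rose to about 20 N at θ≈-0.39 and fell at about -0.37. Continuing in small steps.

>>> move_arm:
  commands:
    - {"dx": -0.6,"dy": 0,"dz": 1.9,"ax": 0,"ay": 0,"az": 0}

```text
clock: 18.45
position: [0.5333, 0.1708, 0.2198]
tcp_rot: [-178.9, 89.8, 171.3]
force: [-12.2, -0.5, 11.0]
width: 0.164
```

```bash
python3 lev.py
```

```text
t 18.45 px -32.6 py 127.9 r 101.5 th -0.311 ft 8.00 fr -14.16 fy -2.6 w 15.3 T [0.   2.37 0.02] zhead -9.8
```

>>> move_arm:
  commands:
    - {"dx": -0.6,"dy": 0,"dz": 1.9,"ax": 0,"ay": 0,"az": 0}

```text
clock: 18.55
position: [0.5355, 0.1704, 0.2204]
tcp_rot: [178.7, 89.8, 168.9]
force: [-9.9, -0.6, 8.8]
width: 0.16
```

```bash
python3 lev.py
```

```text
t 18.55 px -30.3 py 127.9 r 101.4 th -0.289 ft 6.75 fr -11.16 fy -2.3 w 14.9 T [-0.01  2.03 -0.01] zhead -9.8
```

>>> move_arm:
  commands:
    - {"dx": -0.5,"dy": 0,"dz": 1.9,"ax": 0,"ay": 0,"az": 0}

```text
clock: 18.65
position: [0.5376, 0.17, 0.2209]
tcp_rot: [177.7, 89.9, 167.9]
force: [-8.9, -1.1, 6.3]
width: 0.161
```

```bash
python3 lev.py
```

```text
t 18.65 px -28.2 py 127.9 r 101.2 th -0.267 ft 6.59 fr -8.30 fy -2.6 w 15.0 T [-0.26  1.68 -0.01] zhead -9.8
```

>>> move_arm:
  commands:
    - {"dx": -0.5,"dy": 0,"dz": 1.9,"ax": 0,"ay": 0,"az": 0}

```text
clock: 18.75
position: [0.5392, 0.1698, 0.2211]
tcp_rot: [179.0, 89.8, 169.2]
force: [-15.2, 1.1, 11.8]
width: 0.162
```

```bash
python3 lev.py
```

```text
t 18.75 px -26.6 py 127.9 r 101.1 th -0.251 ft 11.71 fr -15.24 fy -1.6 w 15.0 T [ 0.16  2.94 -0.  ] zhead -9.8
```

>>> move_arm:
  commands:
    - {"dx": -0.5,"dy": 0,"dz": 1.9,"ax": 0,"ay": 0,"az": 0}

```text
clock: 18.85
position: [0.5404, 0.1696, 0.2215]
tcp_rot: [-178.1, 89.7, 172.1]
force: [-17.5, 1.8, 11.7]
width: 0.163
```

```bash
python3 lev.py
```

```text
t 18.85 px -25.3 py 127.9 r 101.1 th -0.238 ft 14.27 fr -15.54 fy -1.3 w 15.2 T [ 0.26  3.36 -0.02] zhead -9.8
```

>>> move_arm:
  commands:
    - {"dx": -0.4,"dy": 0,"dz": 1.9,"ax": 0,"ay": 0,"az": 0}

```text
clock: 18.95
position: [0.542, 0.1693, 0.2219]
tcp_rot: [-178.0, 89.7, 172.2]
force: [-15.4, 0.2, 14.9]
width: 0.161
```

```bash
python3 lev.py
```

```text
t 18.95 px -23.7 py 128.0 r 101.2 th -0.221 ft 11.54 fr -17.87 fy -2.4 w 14.9 T [ 0.05  3.05 -0.03] zhead -9.8
```

>>> move_arm:
  commands:
    - {"dx": -0.4,"dy": 0,"dz": 1.9,"ax": 0,"ay": 0,"az": 0}

```text
clock: 19.05
position: [0.5445, 0.1689, 0.2224]
tcp_rot: [-178.1, 89.8, 172.1]
force: [-13.7, 0.8, 10.6]
width: 0.165
```

```bash
python3 lev.py
```

```text
t 19.05 px -21.2 py 127.9 r 101.2 th -0.196 ft 11.31 fr -13.01 fy -1.6 w 15.3 T [ 0.02  2.69 -0.04] zhead -9.8
```

>>> move_arm:
  commands:
    - {"dx": -0.4,"dy": 0,"dz": 1.9,"ax": 0,"ay": 0,"az": 0}

```text
clock: 19.15
position: [0.5466, 0.1685, 0.2227]
tcp_rot: [-178.4, 89.8, 171.8]
force: [-11.9, 0.5, 11.0]
width: 0.164
```

```bash
python3 lev.py
```

```text
t 19.15 px -19.0 py 127.9 r 101.0 th -0.174 ft 9.71 fr -12.83 fy -1.6 w 15.2 T [-0.    2.23  0.01] zhead -9.8
```

Second click: the push jumped at θ≈-0.26 and fell at about -0.23. The pitch is 0.145–0.15, as given.

>>> move_arm:
  commands:
    - {"dx": -0.3,"dy": 0,"dz": 2,"ax": 0,"ay": 0,"az": 0}

```text
clock: 19.25
position: [0.5488, 0.1681, 0.2231]
tcp_rot: [-179.9, 89.8, 170.2]
force: [-10.6, 0.6, 12.6]
width: 0.166
```

```bash
python3 lev.py
```

```text
t 19.25 px -16.9 py 127.9 r 101.1 th -0.152 ft 8.46 fr -14.06 fy -1.2 w 15.5 T [ 0.02  2.2  -0.03] zhead -9.8
```

>>> move_arm:
  commands:
    - {"dx": -0.3,"dy": 0,"dz": 2,"ax": 0,"ay": 0,"az": 0}

```text
clock: 19.35
position: [0.551, 0.1677, 0.2234]
tcp_rot: [179.6, 89.9, 169.8]
force: [-10.2, 0.7, 10.6]
width: 0.163
```

```bash
python3 lev.py
```

```text
t 19.35 px -14.6 py 127.9 r 101.1 th -0.130 ft 8.70 fr -11.86 fy -1.1 w 15.2 T [-0.02  1.83  0.04] zhead -9.8
```

>>> move_arm:
  commands:
    - {"dx": -0.2,"dy": 0,"dz": 2,"ax": 0,"ay": 0,"az": 0}

```text
clock: 19.45
position: [0.553, 0.1673, 0.2237]
tcp_rot: [178.8, 89.9, 169.0]
force: [-13.1, -0.6, 9.3]
width: 0.164
```

```bash
python3 lev.py
```

```text
t 19.45 px -12.6 py 127.9 r 101.1 th -0.110 ft 11.69 fr -10.63 fy -2.9 w 15.2 T [ 0.08  2.39 -0.04] zhead -9.8
```

>>> move_arm:
  commands:
    - {"dx": -0.2,"dy": 0,"dz": 2,"ax": 0,"ay": 0,"az": 0}

```text
clock: 19.55
position: [0.5545, 0.1671, 0.2239]
tcp_rot: [-179.1, 89.8, 171.1]
force: [-14.8, -0.7, 11.8]
width: 0.163
```

```bash
python3 lev.py
```

```text
t 19.55 px -11.0 py 127.9 r 101.2 th -0.094 ft 13.32 fr -13.08 fy -3.2 w 15.1 T [ 0.08  2.95 -0.05] zhead -9.8
```

>>> move_arm:
  commands:
    - {"dx": -0.1,"dy": 0,"dz": 2,"ax": 0,"ay": 0,"az": 0}

```text
clock: 19.65
position: [0.5561, 0.1668, 0.2241]
tcp_rot: [-177.1, 89.8, 173.1]
force: [-12.5, -0.4, 7.9]
width: 0.162
```

```bash
python3 lev.py
```

```text
t 19.65 px -9.4 py 127.9 r 101.2 th -0.078 ft 11.59 fr -8.86 fy -2.6 w 15.1 T [-0.13  2.44 -0.02] zhead -9.8
```

>>> move_arm:
  commands:
    - {"dx": -0.1,"dy": 0,"dz": 2,"ax": 0,"ay": 0,"az": 0}

```text
clock: 19.75
position: [0.5585, 0.1663, 0.2241]
tcp_rot: [-176.5, 89.8, 173.7]
force: [-9.4, -0.1, 6.1]
width: 0.159
```

```bash
python3 lev.py
```

```text
t 19.75 px -7.0 py 127.8 r 101.1 th -0.054 ft 8.92 fr -6.57 fy -1.7 w 14.8 T [-0.07  1.97 -0.03] zhead -9.8
```

>>> move_arm:
  commands:
    - {"dx": -0.1,"dy": 0,"dz": 2,"ax": 0,"ay": 0,"az": 0}

```text
clock: 19.85
position: [0.5607, 0.166, 0.2241]
tcp_rot: [-178.4, 89.8, 171.8]
force: [-10.5, 0.5, 11.1]
width: 0.164
```

```bash
python3 lev.py
```

```text
t 19.85 px -4.8 py 127.9 r 101.0 th -0.032 ft 10.10 fr -11.43 fy -1.3 w 15.2 T [-0.03  2.04 -0.03] zhead -9.8
```

>>> move_arm:
  commands:
    - {"dx": -0.1,"dy": 0,"dz": 2,"ax": 0,"ay": 0,"az": 0}

```text
clock: 19.95
position: [0.5628, 0.1656, 0.2241]
tcp_rot: [-178.4, 89.9, 171.8]
force: [-8.4, 0.1, 8.4]
width: 0.166
```

```bash
python3 lev.py
```

```text
t 19.95 px -2.6 py 127.8 r 100.9 th -0.011 ft 8.20 fr -8.48 fy -1.3 w 15.5 T [-0.04  1.83  0.03] zhead -9.8
```

Third click at θ≈-0.08. The fourth should rise near +0.04 and fall near +0.07.

>>> move_arm:
  commands:
    - {"dx": 0,"dy": 0,"dz": 2,"ax": 0,"ay": 0,"az": 0}

```text
clock: 20.05
position: [0.5648, 0.1652, 0.2239]
tcp_rot: [-177.7, 89.9, 172.5]
force: [-8.8, 0.1, 7.7]
width: 0.16
```

```bash
python3 lev.py
```

```text
t 20.05 px -0.6 py 127.8 r 100.8 th 0.009 ft 8.74 fr -7.57 fy -1.4 w 14.9 T [ 0.04  1.68 -0.02] zhead -9.8
```

>>> move_arm:
  commands:
    - {"dx": 0,"dy": 0,"dz": 2,"ax": 0,"ay": 0,"az": 0}

```text
clock: 20.15
position: [0.5669, 0.1649, 0.224]
tcp_rot: [-179.0, 89.9, 171.2]
force: [-9.2, -0.9, 6.2]
width: 0.163
```

```bash
python3 lev.py
```

```text
t 20.15 px 1.5 py 127.8 r 100.8 th 0.030 ft 9.13 fr -5.96 fy -2.5 w 15.2 T [-0.02  1.87 -0.02] zhead -9.8
```

>>> move_arm:
  commands:
    - {"dx": 0.1,"dy": 0,"dz": 2,"ax": 0,"ay": 0,"az": 0}

```text
clock: 20.25
position: [0.5686, 0.1646, 0.224]
tcp_rot: [-177.2, 89.8, 172.9]
force: [-12.7, 0.2, 10.3]
width: 0.161
```

```bash
python3 lev.py
```

```text
t 20.25 px 3.2 py 127.8 r 100.9 th 0.047 ft 13.05 fr -9.71 fy -2.0 w 15.0 T [ 0.02  2.52 -0.05] zhead -9.8
```

>>> move_arm:
  commands:
    - {"dx": 0.1,"dy": 0,"dz": 2,"ax": 0,"ay": 0,"az": 0}

```text
clock: 20.35
position: [0.5701, 0.1643, 0.224]
tcp_rot: [-177.2, 89.8, 172.9]
force: [-16.0, 0.4, 13.8]
width: 0.163
```

```bash
python3 lev.py
```

```text
t 20.35 px 4.8 py 127.9 r 101.0 th 0.062 ft 16.64 fr -12.79 fy -2.3 w 15.2 T [ 0.01  2.86 -0.04] zhead -9.8
```

>>> move_arm:
  commands:
    - {"dx": 0.1,"dy": 0,"dz": 2,"ax": 0,"ay": 0,"az": 0}

```text
clock: 20.45
position: [0.5722, 0.1639, 0.224]
tcp_rot: [-176.7, 89.8, 173.5]
force: [-10.2, -1.4, 6.3]
width: 0.161
```

```bash
python3 lev.py
```

```text
t 20.45 px 7.0 py 127.8 r 101.2 th 0.084 ft 10.29 fr -5.41 fy -3.1 w 15.0 T [-0.24  1.88 -0.03] zhead -9.8
```

The fourth click has passed: the push fell from 16 N to 10 N at θ≈0.07. I'll go a little further into the notch and settle.

>>> move_arm:
  commands:
    - {"dx": 0.2,"dy": 0,"dz": 2,"ax": 0,"ay": 0,"az": 0}

```text
clock: 20.55
position: [0.5745, 0.1636, 0.2236]
tcp_rot: [-177.0, 89.8, 173.2]
force: [-8.5, -1.7, 4.6]
width: 0.162
```

```bash
python3 lev.py
```

```text
t 20.55 px 9.2 py 127.9 r 101.0 th 0.106 ft 8.53 fr -3.69 fy -3.1 w 15.1 T [-0.22  1.69  0.02] zhead -9.8
```

>>> move_arm:
  commands:
    - {"dx": 0.2,"dy": 0,"dz": 1.5,"ax": 0,"ay": 0,"az": 0}

```text
clock: 20.65
position: [0.5761, 0.1632, 0.2233]
tcp_rot: [-176.7, 89.9, 173.5]
force: [-10.0, -0.1, 8.2]
width: 0.162
```

```bash
python3 lev.py
```

```text
t 20.65 px 10.9 py 127.8 r 100.9 th 0.123 ft 10.75 fr -6.98 fy -1.8 w 15.1 T [-0.01  1.97 -0.07] zhead -9.8
```

>>> move_arm:
  commands:
    - {"dx": 0,"dy": 0,"dz": 0,"ax": 0,"ay": 0,"az": 0}
    - {"dx": 0,"dy": 0,"dz": 0,"ax": 0,"ay": 0,"az": 0}

```text
clock: 20.85
position: [0.5766, 0.1631, 0.2233]
tcp_rot: [-179.5, 89.9, 170.7]
force: [-6.6, -0.8, 6.5]
width: 0.166
```

```bash
python3 lev.py
```

```text
t 20.85 px 11.4 py 127.8 r 100.9 th 0.128 ft 7.19 fr -5.65 fy -1.9 w 15.4 T [-0.03  1.45  0.02] zhead -9.8
```

The lever is settled at θ=0.128, mid-notch by feel. Final look at the scene before handing in.

```bash
python3 - <<'E'
from h import *
import pickle
a0,b0=pickle.load(open("c0.pkl","rb"))
b=cam("side");a=cam("scene");w=cam("wrist")
pickle.dump((a,b,w),open("c9.pkl","wb"))
crop(b,215,150,385,280,4.5,"pics/f_side.png");crop(a,220,160,370,270,5,"pics/f_scene.png")
cv2.imwrite("pics/f_wrist.png",w["pixels"])
for n,p,q in (("side",b0,b),("scene",a0,a)):
    d=cv2.absdiff(p["pixels"],q["pixels"]).max(2);cv2.imwrite(f"pics/d_{n}.png",d)
E
python3 lev.py
```

```text
t 21.00 px 11.4 py 127.8 r 100.9 th 0.128 ft 6.94 fr -5.60 fy -1.0 w 15.4 T [-0.01  1.39 -0.07] zhead -9.8
```

View pics/f_side.png

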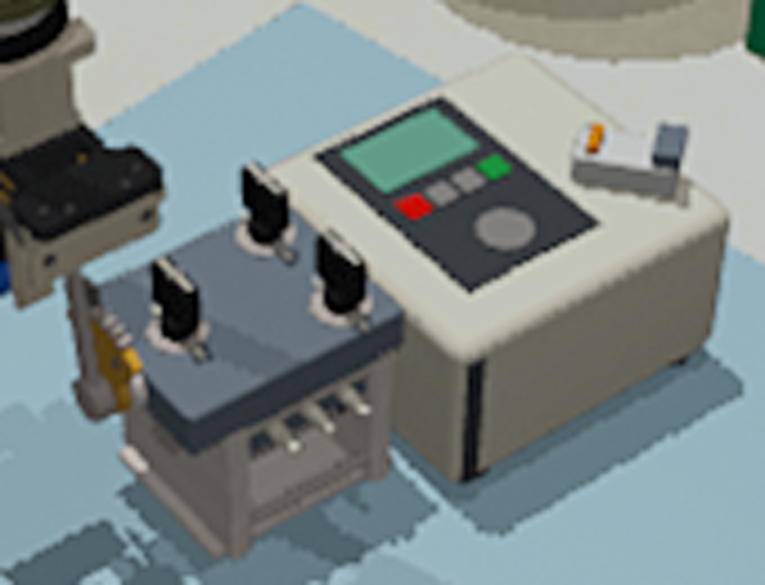

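View pics/f_scene.png

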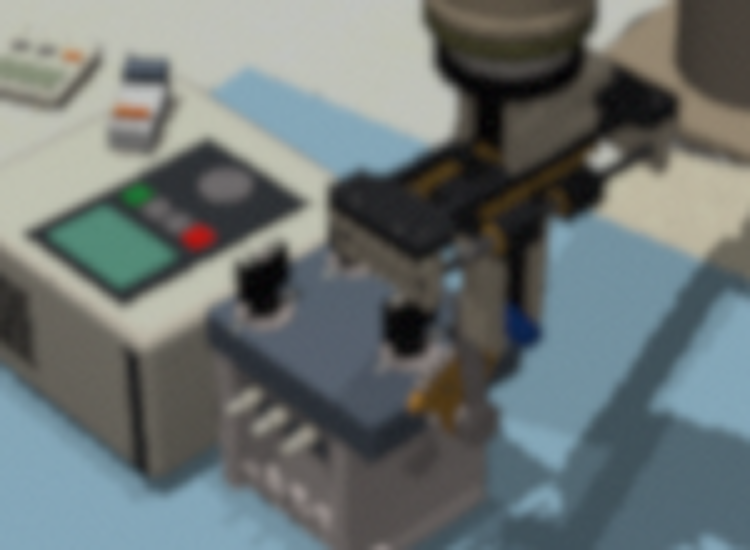

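View pics/f_wrist.png

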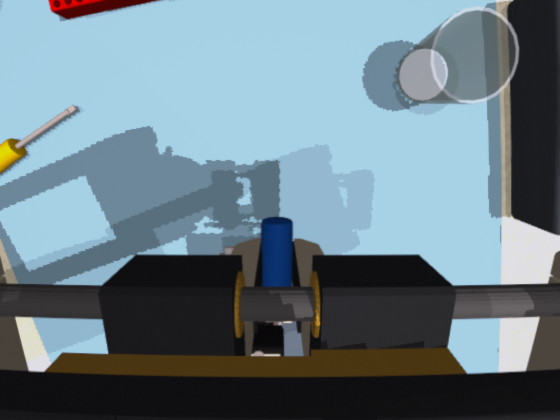

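View pics/d_side.png

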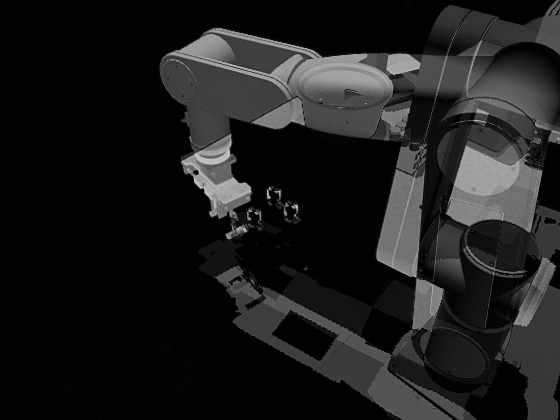

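The side view shows all three wings in line with their marks, at about zoom (175,300), (265,205) and (340,275). The handle is pinched with the lever just past upright. The difference image shows changes only at the arm, its shadow, the screws and the lever, so nothing else moved. Handing in.

```bash
python3 - <<'E'
from workcell import order
print(order.job_done())
E
python3 lev.py
```

```text
the job is handed in; nothing more can be done
None
the job is handed in; nothing more can be done
```

The pump head is closed up and the job is handed in at about 21 s. All three wing screws are home, and the gripper still holds the lever just past its fourth click.

- **Screws:** I turned each one clockwise until it met its stop, where the moment rose to about 0.5–0.65 N m. Seen from above, the wings then lay at -9.8°, -10.4° and -11.6°. The bridge edge measured -10.3° and the marks -9.5° to -10.4°. Screw 3's 1–2° difference is about my reading error.
- **Lever:** I pinched it and swung it in small steps. The push fell at about -0.37, -0.23, -0.08 and +0.07 rad, which makes four clicks. It is held at 0.128 rad; a fifth click would come at about 0.2 rad. The lever did not move in the last 0.15 s before hand-in.
- **Bench:** Comparing the side camera's first and last pictures, only the arm, its shadow, the screws and the lever changed. The final scene picture showed nothing out of place, but I did not compare it in the same way.
- **Disagreements:** While I swung the lever, an upward force of 4–15 N showed on the tool, probably friction as the handle turned in the pads. The measured handle radius also read about 1 mm long. Neither changed the click count.

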